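Load the spray turntable with bun feet and face it to the mark

TASK

Get the spray turntable ready for its next coat: first take the two square test blocks out of their wells and put them in the offcut bin, then set every bun foot from the stock tray flat in a well of the turntable, one foot to a well (any wells will do). When all are loaded, turn the turntable by its paddle handle until its pointer points straight at the index finger, leaving every foot flat in its well; leave the can, brush and jar alone.

Things in the scene. Friction and masses are not known exactly. Their poses are not given: they have to be found in the camera images.
- foot0_center (a point): Centre of one wooden bun foot: a turned, flattened ball of plain pale beech, greatest diameter 62 mm (at mid height), 40 mm high, with flat 32 mm faces top and bottom, the same either way up; about 70 g. The point is 20 mm above its underside; z is its turning axis. At the start it stands flat in the stock tray. Four to six of the six feet are present.
- foot1_center (a point): Centre of one wooden bun foot: a turned, flattened ball of plain pale beech, greatest diameter 62 mm (at mid height), 40 mm high, with flat 32 mm faces top and bottom, the same either way up; about 70 g. The point is 20 mm above its underside; z is its turning axis. At the start it stands flat in the stock tray. Four to six of the six feet are present.
- foot2_center (a point): Centre of one wooden bun foot: a turned, flattened ball of plain pale beech, greatest diameter 62 mm (at mid height), 40 mm high, with flat 32 mm faces top and bottom, the same either way up; about 70 g. The point is 20 mm above its underside; z is its turning axis. At the start it stands flat in the stock tray. Four to six of the six feet are present.
- foot3_center (a point): Centre of one wooden bun foot: a turned, flattened ball of plain pale beech, greatest diameter 62 mm (at mid height), 40 mm high, with flat 32 mm faces top and bottom, the same either way up; about 70 g. The point is 20 mm above its underside; z is its turning axis. At the start it stands flat in the stock tray. Four to six of the six feet are present.
- foot4_center (a point): Centre of one wooden bun foot: a turned, flattened ball of plain pale beech, greatest diameter 62 mm (at mid height), 40 mm high, with flat 32 mm faces top and bottom, the same either way up; about 70 g. The point is 20 mm above its underside; z is its turning axis. At the start it stands flat in the stock tray. Four to six of the six feet are present.
- foot5_center (a point): Centre of one wooden bun foot: a turned, flattened ball of plain pale beech, greatest diameter 62 mm (at mid height), 40 mm high, with flat 32 mm faces top and bottom, the same either way up; about 70 g. The point is 20 mm above its underside; z is its turning axis. At the start it stands flat in the stock tray. Four to six of the six feet are present.
- block0_center (a point): Centre of one of the two square test blocks: a plain upright wooden offcut 42 x 42 x 70 mm (z is its long axis, x and y are normal to its sides), about 80 g. At the start it stands upright in one of the turntable's wells; the point is 35 mm above its underside.
- block1_center (a point): Centre of one of the two square test blocks: a plain upright wooden offcut 42 x 42 x 70 mm (z is its long axis, x and y are normal to its sides), about 80 g. At the start it stands upright in one of the turntable's wells; the point is 35 mm above its underside.
- well0 (a point): Centre of the floor of one of the six wells of the turntable. A well is a grey plastic collar of about 68 mm inner width, 4 mm wall, standing 9 mm above the floor on the plywood disc (320 mm across, well floor and disc top 40 mm above the bench); the six lie evenly on a 110 mm radius about the axis, 60 degrees apart. z is up. They turn with the turntable.
- well1 (a point): Centre of the floor of one of the six wells of the turntable. A well is a grey plastic collar of about 68 mm inner width, 4 mm wall, standing 9 mm above the floor on the plywood disc (320 mm across, well floor and disc top 40 mm above the bench); the six lie evenly on a 110 mm radius about the axis, 60 degrees apart. z is up. They turn with the turntable.
- well2 (a point): Centre of the floor of one of the six wells of the turntable. A well is a grey plastic collar of about 68 mm inner width, 4 mm wall, standing 9 mm above the floor on the plywood disc (320 mm across, well floor and disc top 40 mm above the bench); the six lie evenly on a 110 mm radius about the axis, 60 degrees apart. z is up. They turn with the turntable.
- well3 (a point): Centre of the floor of one of the six wells of the turntable. A well is a grey plastic collar of about 68 mm inner width, 4 mm wall, standing 9 mm above the floor on the plywood disc (320 mm across, well floor and disc top 40 mm above the bench); the six lie evenly on a 110 mm radius about the axis, 60 degrees apart. z is up. They turn with the turntable.
- well4 (a point): Centre of the floor of one of the six wells of the turntable. A well is a grey plastic collar of about 68 mm inner width, 4 mm wall, standing 9 mm above the floor on the plywood disc (320 mm across, well floor and disc top 40 mm above the bench); the six lie evenly on a 110 mm radius about the axis, 60 degrees apart. z is up. They turn with the turntable.
- well5 (a point): Centre of the floor of one of the six wells of the turntable. A well is a grey plastic collar of about 68 mm inner width, 4 mm wall, standing 9 mm above the floor on the plywood disc (320 mm across, well floor and disc top 40 mm above the bench); the six lie evenly on a 110 mm radius about the axis, 60 degrees apart. z is up. They turn with the turntable.
- handle (a point): Middle of the top of the wooden paddle handle on the turntable's vertical axis: 60 mm long (x axis, which points to the pointer), 20 mm thick (y axis), top 72 mm above the disc. Pinch it across its thickness and turn smoothly: jerky stop-and-go can shake the feet out. The turntable turns both ways without catch or spring; a friction of 0.25 N m keeps it where it is left.
- pointer (a point): Tip of the dark steel pointer lying on top of the turntable's rim, 170 mm from the axis; it turns with the turntable.
- mark (a point): The mark: where the pointer's tip lies when it points straight at the fixed dark steel index finger, a 30 mm wide upright tab that stands 50 mm high just outside the rim on the bench-fixed mount. 170 mm from the turntable's axis. The robot does not move it.
- tray: Stock tray: shallow fixed aluminium tray, 250 mm (its x) by 240 mm (its y), floor 4 mm thick, rim 12 mm high in all. Origin at the centre of its underside, on the bench. On one side of the turntable, left or right.
- bin: Offcut bin: open fixed cardboard-brown box, 220 mm (its x) by 200 mm (its y), 60 mm high, walls and floor 6 mm. Origin at the centre of its underside, on the bench. On the other side of the turntable.
- can: Bystander: steel paint can, 90 mm across, 65 mm high, beyond the turntable; leave it alone.
- brush: Bystander: paint brush lying on the bench, about 170 mm long; leave it alone.
- jar: Bystander: amber glass jar with a lid, 76 mm across, 85 mm high; leave it alone.
There are look-alikes about, which are no part of the job. What is shaped like the part that bears foot2_center but green is not meant. What is shaped like the part that bears block1_center but orange is not meant.

How it is judged:
By the outcome, as a careful person would: the job done as asked, in the order asked, and still so for the second after the job is handed in, with the robot touching nothing.
Of foot0, foot1, foot2, foot3, foot4, foot5 only 4 to 6 are there at a start; the rules pass over those that are not, and their reading is None.
At some moment in a run one of foot0, foot1, foot2, foot3, foot4, foot5 may be knocked a few centimetres aside while the robot is not near it.
Once in a run the grip may slacken for a moment while it holds something.
It also fails if it takes over 210 s, if anything falls off the work surface, if the arm or the gripper's body presses on something with over 40 N, if the wrist force passes 120 N, or if a joint passes its speed limit or range.

ROBOT

A 6-joint arm with a two-finger parallel gripper is mounted at the origin on the work surface. World frame = base frame: x ahead of the robot, y to its left, z up, the work surface at z = 0. Lengths are in m, angles in degrees, forces in N, time in s.
With the tool pointing down it reaches from about 0.4 to 0.825 m from the base axis. Payload 7 kg.
Tool frame: the origin (TCP) lies midway between the tips of the shut fingers; the grasp point (between the pads) lies 19 mm behind it; z points along the fingers, y is the line along which they close (so a half turn about z gives the same grasp; the last joint's range is limited). The gripper opens to 88 mm and grips with 3 to 60 N. Pads are 19 mm wide; open, the fingers measure 130 mm over their backs; the gripper's body (78 mm by 193 mm) begins 47 mm behind the grasp point.
Start: joints at [-59.926, 20.546, 0.682, 0, -70.136, -16.507], TCP at [0.158, -0.656, 0.227] pointing down, gripper open.
Joint ranges: [-176.03, 176.03], [-82.01, 121.73], [-58.28, 71.71], [-173.87, 95.51], [-174.79, -0.11], [-173.66, 173.66]. Speed limits (degrees/s): [136.94, 136.94, 172.46, 180, 180, 180].

INTERFACE

Orientations are given as [roll, pitch, yaw] about the fixed x, y, z axes, in that order (R = Rz(yaw) Ry(pitch) Rx(roll)).
In Python, from plant import get_state, optics, order gives the robot as it stands. The module is installed in compiled form; this text tells all that it offers.
- The arm moves only by the tool send_rows, never from a script. Its argument "moves" is a list of rows, each an object with "slide": the shift along the tool's x, y, z as a fraction of full scale, a list of three; "turn": the turn about the tool's z as a fraction of full scale; "gripper": the opening, from 0 (shut) to 1 (fully open). A call has exactly 5 rows; each row is the pose to reach, as a shift and turn from the pose commanded when the call began, along the tool's axes at that moment; what a row does not reach only later rows make up. Full scale, the value 1, is 150 mm for a shift and 90 degrees for a turn. A row lasts 1/12 s, in which the tool goes at most 41.7 mm and 7.16 degrees, less where a joint would pass 70% of its speed; a pose out of reach is approached as far as the arm can. A call with a number of a shift or a turn outside -1 to 1 is refused whole. A call with a gripper value outside its range is refused whole. The fingers move at their own pace and stop on an object; "newtons" is the grip in N (left out, the last holds). Time passes only in rows, so rows that repeat a pose let the fingers close, or fill a call up. It gives the time, the measured TCP pose, the force, the opening and the grip force at its end, in the units of the state.
- get_state(): the state, without advancing time (a new reading comes with each control period).
- optics.capture(name): name is "scene" or "top"; returns a dict with "img" (400x640x3 uint8, red, green, blue), "intrinsics" (3x3 intrinsics, pixels), "origin" and "attitude" of the camera in the world. Camera axes: x right, y down, z forward; pixel columns grow to the right and rows downward; lengths in m; the calibration is good to about 2 mm. A picture is of the moment at which its call begins. There is no depth.
- order.close_job(): hands the job in; it is judged then, once.
Trained networks look in the newest picture that a camera, given by its name, has taken for a name from the list of things; names that differ only in an ending like _2 or _b are one class to them, and where a whole thing is asked for, a point or a joint stands for the part that bears it (a point fixed in the world has none). Each returns a list of dicts, best first, with "p" (0 to 1); they miss things now and then, are a little off and sometimes report something else, mostly with a low value. They report only what shows in the picture. A call takes as long as a camera call. They do not tell look-alikes from the thing itself.
- optics.look_for(camera, name): "location" ([x, y, z] in m, in world coordinates, good to about 4 mm: the middle of the surface that is visible of it).
The state is a dict: "time_s": time; "joints": joint angles; "qd": joint speeds; "joint_torque": joint torques, N m; "tcp_pos": TCP position; "eef_rot": TCP orientation; "contact_force": force on the tool from outside, world axes, zero at the start; "moment": the same for the moment, N m; "gripper_width": finger opening in m; "gripper_force": force on a finger pad.
Only numpy, scipy, OpenCV 4.12 (cv2) and the standard library are available. Lean on these libraries where they do the work, as an engineer would, in place of code of your own. Each camera call takes 0.05 s, during which the arm holds its last target. There are 200 camera calls.

## Working session

There is one attempt and no reset: what is moved stays moved. The work goes in short steps, Python scripts to look and compute and a tool call to move; the robot and the scene stay as the last step left them, time stands still between calls to the robot, and variables do not carry over. Pictures are saved under pics/ and viewed, at most 14 in all, crops included, and the job is handed in when it is done.

Besides the shell and the picture viewer there is one more tool, called after ">>>" in YAML: its name, and indented under it one key for each argument. send_rows: Moves the arm, as the interface text tells. Shift numbers are shares of 150 mm and turn numbers shares of 90 degrees, none past 1 either way. Its arguments: {"type":"object","properties":{"moves":{"type":"array"},"newtons":{"type":"number"}},"required":["moves"]}

```bash
mkdir -p pics; cat > h.py <<'E'
import numpy as np, cv2
from plant import get_state, optics, order
def cap(n,f=None):
    c=optics.capture(n)
    if f: cv2.imwrite('pics/'+f, c['img'][:,:,::-1])
    return c
def R(c):
    a=np.array(c['attitude'],float)
    if a.shape==(3,3): return a
    from scipy.spatial.transform import Rotation as Ro
    return Ro.from_euler('xyz',a,degrees=True).as_matrix()
def proj(c,p):
    q=R(c).T@(np.array(p)-c['origin']); q=np.array(c['intrinsics'])@q; return q[:2]/q[2]
def unproj(c,uv,z):
    d=R(c)@np.linalg.inv(c['intrinsics'])@[uv[0],uv[1],1]; o=np.array(c['origin'])
    return o+d*(z-o[2])/d[2]
E
python3 - <<'E'
from h import *
for n in('scene','top'):
    c=cap(n,n+'0.png'); print(n,c['origin'],c['attitude'],c['intrinsics'])
    for k in('foot0_center','block0_center','well0','handle','pointer','mark','tray','bin','can','brush','jar'):
        print(k,[(np.round(r['location'],3).tolist(),round(r['p'],2),proj(c,r['location']).round().tolist()) for r in optics.look_for(n,k)])
print(get_state())
E
```

```text
scene [1.39275743 0.47893161 0.90683071] [-130.28877194    0.60276887  126.55856938] [[423.73592273   0.         316.2497115 ]
 [  0.         423.73592273 209.03570824]
 [  0.           0.           1.        ]]
foot0_center [([0.428, -0.38, 0.036], 0.74, [287.0, 163.0])]
block0_center [([0.465, -0.034, 0.096], 0.61, [364.0, 189.0])]
well0 [([0.574, 0.02, 0.04], 0.57, [359.0, 229.0])]
handle [([0.573, 0.02, 0.034], 0.83, [359.0, 230.0])]
pointer [([0.574, 0.023, 0.037], 0.57, [360.0, 230.0])]
mark [([0.715, -0.093, 0.008], 0.82, [301.0, 247.0]), ([0.507, -0.38, 0.034], 0.51, [273.0, 174.0]), ([0.571, 0.024, 0.034], 0.49, [361.0, 230.0])]
tray [([0.51, -0.333, 0.003], 0.71, [283.0, 186.0])]
bin [([0.49, 0.344, 0.007], 0.8, [472.0, 267.0]), ([0.42, -0.275, 0.038], 0.57, [312.0, 172.0])]
can [([0.576, 0.02, 0.043], 0.73, [359.0, 228.0]), ([0.747, -0.282, 0.056], 0.62, [245.0, 216.0])]
brush [([0.705, 0.36, 0.022], 0.85, [447.0, 318.0])]
jar [([0.583, -0.374, 0.035], 0.74, [260.0, 185.0]), ([0.789, 0.184, 0.06], 0.71, [369.0, 297.0]), ([0.701, 0.36, 0.017], 0.47, [447.0, 318.0])]
top [ 0
[... 1230 characters left out ...]
 231.0])]
{'time_s': 1.2, 'joints': array([-5.99243344e+01,  2.05457839e+01,  6.81383931e-01, -1.82043247e-03,
       -7.01355568e+01, -1.65059003e+01]), 'qd': array([ 0.19049806,  0.034673  ,  0.08131133, -0.01042192,  0.10479075,
       -0.04266786]), 'joint_torque': array([ 2.90959106e-04, -5.82395232e+01,  2.93302560e+01,  7.00266793e+00,
        1.24528084e-02, -2.41447771e-05]), 'tcp_pos': array([ 0.15834711, -0.65613305,  0.22655765]), 'eef_rot': array([ 1.79999555e+02,  1.65385274e-03, -1.66430853e+02]), 'contact_force': array([-1.02243836,  0.03686109,  0.50997132]), 'moment': array([-0.03084341, -0.00770321,  0.00062008]), 'gripper_force': 0.0, 'gripper_width': 0.08763787814511029}
```

View pics/top0.png

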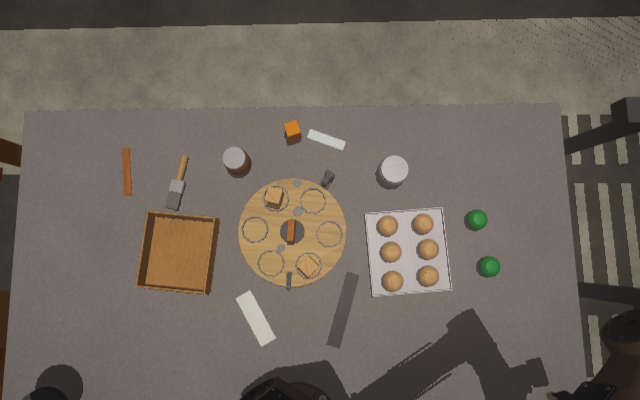

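View pics/scene0.png

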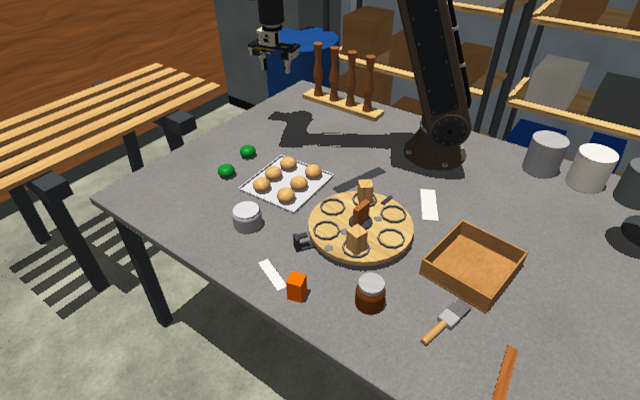

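Top picture: six pale feet lie in the tray at (387,226), (424,224), (391,252), (428,249), (393,281) and (429,276). The green look-alikes are at (477,219) and (489,266), outside the tray. The two pale test blocks are on the disc at (274,198) and (308,265); the orange block at (293,130) stands on the bench, so it isn't meant. The index finger is at (327,180) and the pointer at about (289,281). Next I'll confirm this in an enlarged crop and measure by segmentation.

```bash
python3 - <<'E'
from h import *
c=cap('top'); im=c['img']; bgr=im[:,:,::-1].copy()
cv2.imwrite('pics/crop0.png',cv2.resize(bgr[115:305,228:492],None,fx=3,fy=3,interpolation=cv2.INTER_CUBIC))
hsv=cv2.cvtColor(bgr,cv2.COLOR_BGR2HSV)
for p in((391,252),(274,198),(250,210),(308,265),(375,260),(289,281),(291,231)): print(p,hsv[p[1],p[0]])
m=((hsv[:,:,1]>70)&(hsv[:,:,0]<25)&(hsv[:,:,2]>90)).astype(np.uint8)
n,l,s,ce=cv2.connectedComponentsWithStats(m)
for i in range(1,n):
    if s[i,4]>60: print(s[i],ce[i].round(1),unproj(c,ce[i],.024).round(4))
# disc: hull of biggest comp near centre
i=l[250,290] if l[250,290] else l[232,240]
k,_=cv2.findContours((l==i).astype(np.uint8),cv2.RETR_EXTERNAL,cv2.CHAIN_APPROX_NONE)
h=cv2.convexHull(k[0])[:,0]
W=np.array([unproj(c,p,.04)[:2] for p in h])
A=np.c_[2*W,np.ones(len(W))];b=(W**2).sum(1);x=np.linalg.lstsq(A,b,rcond=None)[0];print('disc',x[:2],np.sqrt(x[2]+x[:2]@x[:2]))
for k in('block0_center','block1_center','handle','pointer','mark','well0','well1'):
    print(k,[(np.round(r['location'],3).tolist(),round(r['p'],2)) for r in optics.look_for('top',k)])
E
```

```text
(391, 252) [ 16 114 193]
(274, 198) [ 17 122 182]
(250, 210) [ 17 115 167]
(308, 265) [ 17 120 192]
(375, 260) [  3  15 189]
(289, 281) [ 8 30 95]
(291, 231) [ 14 163 160]
[283 120  19  22 287] [292.4 130.2] [0.8639 0.003  0.024 ]
[121 147  11  48 421] [126.1 170.6] [0.7459 0.5084 0.024 ]
[176 154  12  26 166] [181.6 166.6] [0.7552 0.3409 0.024 ]
[ 238  178  109  109 7664] [294.  232.4] [0.5492 0.0014 0.024 ]
[ 135  210   81   84 4759] [178.1 252.9] [0.4951 0.3446 0.024 ]
[413 214  20  20 318] [422.7 223.4] [ 0.5687 -0.3849  0.024 ]
[378 216  20  20 318] [387.3 225.4] [ 0.565  -0.2784  0.024 ]
[243 218  24  23 435] [254.3 228.9] [0.5618 0.1197 0.024 ]
[418 239  21  21 328] [428.1 248.6] [ 0.4934 -0.397   0.024 ]
[381 242  20  20 323] [390.5 251.6] [ 0.487  -0.2848  0.024 ]
[418 266  21  20 335] [428.1 275.5] [ 0.4149 -0.3928  0.024 ]
[382 271  21  21 334] [392.3 280.8] [ 0.4016 -0.2864  0.024 ]
disc [0.55239134 0.0065568 ] 0.15958201472042133
block0_center [([0.457, -0.044, 0.112], 0.5), ([0.491, -0.387, 0.038], 0.36), ([0.55, 0.006, 0.037], 0.2)]
block1_center [([0.648, 0.048, 0.11], 0.71), ([0.851, 0.0, 0.07], 0.65)]
handle [([0.55, 0.005, 0.04], 0.77)]
pointer [([0.548, 0.008, 0.041], 0.92), ([0.497, 0.354, 0.006], 0.48)]
mark [([0.706, -0.104, 0.05], 0.62)]
well0 [([0.551, 0.007, 0.042], 0.63), ([0.566, -0.275, 0.041], 0.6)]
well1 [([0.551, 0.007, 0.042], 0.63), ([0.566, -0.275, 0.041], 0.6)]
```

View pics/crop0.png

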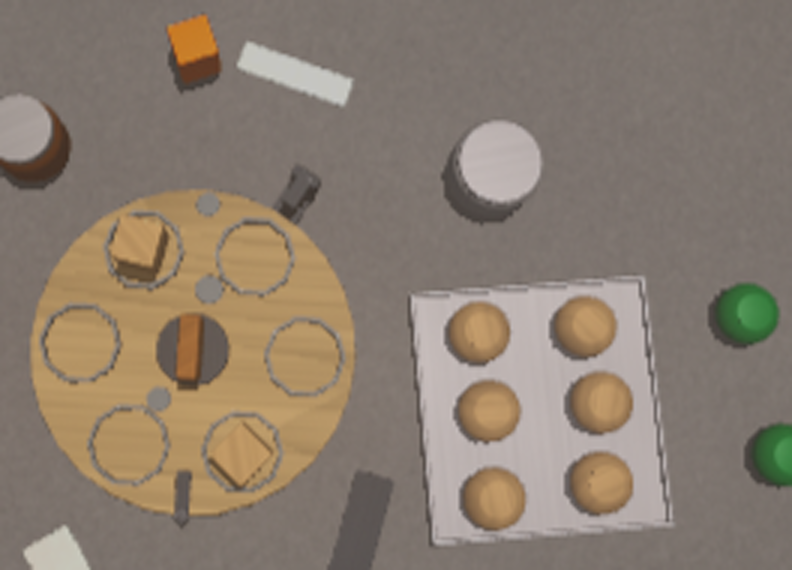

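The crop shows two pale wooden blocks in the wells, at crop (138,239) and (240,454). The orange block and the green balls are outside, and the six pale feet are in the tray, so the targets are confirmed.

```bash
python3 - <<'E'
from h import *
c=cap('top')
u=lambda p,z: unproj(c,(p[0]/3+228-1/3,p[1]/3+115-1/3),z)[:2]
C=np.array([.5524,.0066])
for p in((144,249),(255,257),(80,343),(304,356),(129,445),(242,451)):
    d=u(p,.045)-C; print('well',u(p,.045).round(4),np.hypot(*d).round(3),np.degrees(np.arctan2(d[1],d[0])).round(1))
d=u((182,524),.043)-C; print('ptr',u((182,524),.043),np.hypot(*d),np.degrees(np.arctan2(d[1],d[0])))
for q in([(117,213),(166,221),(159,264),(110,255)],[(238,422),(272,452),(243,486),(208,455)]):
    P=np.array([u(p,.11) for p in q]); print('blk',P.mean(0).round(4)); 
    for i in range(4):
        e=P[i]-P[i-1]; print(np.hypot(*e).round(3),np.degrees(np.arctan2(e[1],e[0])).round(1)%90)
for q in((192,314),(188,384)): print('handle end',u(q,.112))
d=np.array([.707,-.1035])-C;print('mark?',np.hypot(*d),np.degrees(np.arctan2(d[1],d[0])))
for p in((300,168),(320,180),(283,210),(290,185)): print('fing',p,u(p,.09),u(p,.04))
E
```

```text
well [0.6519 0.0533] 0.11 25.1
well [ 0.642  -0.0562] 0.109 -35.0
well [0.5605 0.1162] 0.11 85.8
well [ 0.5436 -0.1024] 0.109 -94.6
well [0.4611 0.0687] 0.11 145.8
well [ 0.4532 -0.0404] 0.11 -154.6
ptr [0.38505031 0.01829084] 0.1677575473635683 176.00388095588855
blk [0.6535 0.0519]
0.04 80.5
0.046 79.6
0.041 80.4
0.046 78.5
blk [ 0.4535 -0.0404]
0.04 46.5
0.041 47.900000000000006
0.04 48.099999999999994
0.042 47.9
handle end [0.5816429  0.00217858]
handle end [0.51747958 0.00648061]
mark? 0.18979770809996624 -35.456964736477865
fing (300, 168) [ 0.72146249 -0.1011531 ] [ 0.73161171 -0.10268212]
fing (320, 180) [ 0.7094443  -0.12003596] [ 0.71904417 -0.12242812]
fing (283, 210) [ 0.6810124  -0.08406599] [ 0.68931264 -0.08481396]
fing (290, 185) [ 0.7050969  -0.09123573] [ 0.71449805 -0.09231143]
```

>>> send_rows:
  moves:
    - {"slide": [0,0,-0.2],"turn": 0.08,"gripper": 1}
    - {"slide": [0,0,-0.2],"turn": 0.15,"gripper": 1}
    - {"slide": [0,0,-0.2],"turn": 0.15,"gripper": 1}
    - {"slide": [0,0,-0.2],"turn": 0.15,"gripper": 1}
    - {"slide": [0,0,-0.2],"turn": 0.15,"gripper": 1}
  newtons: 20

```text
time_s: 2.07
tcp_pos: [0.1582, -0.6557, 0.2558]
eef_rot: [179.9, -0.0, -179.7]
contact_force: [-0.1, 1.0, 0.1]
gripper_width: 0.0876
gripper_force: 0.0
```

>>> send_rows:
  moves:
    - {"slide": [-0.19,0.19,0],"turn": 0,"gripper": 1}
    - {"slide": [-0.38,0.38,0],"turn": 0,"gripper": 1}
    - {"slide": [-0.57,0.57,0],"turn": 0,"gripper": 1}
    - {"slide": [-0.76,0.76,0],"turn": 0,"gripper": 1}
    - {"slide": [-0.95,0.95,0],"turn": 0,"gripper": 1}

```text
time_s: 2.48
tcp_pos: [0.3013, -0.5118, 0.2558]
eef_rot: [179.9, -0.0, -179.8]
contact_force: [0.3, -0.5, 0.3]
gripper_width: 0.0875
gripper_force: 0.0
```

>>> send_rows:
  moves:
    - {"slide": [-0.19,0.19,0],"turn": 0,"gripper": 1}
    - {"slide": [-0.38,0.38,0],"turn": 0,"gripper": 1}
    - {"slide": [-0.57,0.57,0],"turn": 0,"gripper": 1}
    - {"slide": [-0.76,0.76,0],"turn": 0,"gripper": 1}
    - {"slide": [-0.95,0.95,0],"turn": 0,"gripper": 1}

```text
time_s: 2.9
tcp_pos: [0.4437, -0.369, 0.2561]
eef_rot: [180.0, -0.0, -179.8]
contact_force: [0.3, -0.9, -0.0]
gripper_width: 0.0879
gripper_force: 0.0
```

>>> send_rows:
  moves:
    - {"slide": [0,0.2,0],"turn": 0,"gripper": 1}
    - {"slide": [0,0.4,0],"turn": 0,"gripper": 1}
    - {"slide": [0,0.6,0],"turn": 0,"gripper": 1}
    - {"slide": [0,0.8,0],"turn": 0,"gripper": 1}
    - {"slide": [0,1,0],"turn": 0,"gripper": 1}

```text
time_s: 3.32
tcp_pos: [0.4422, -0.2193, 0.2558]
eef_rot: [180.0, -0.1, -179.8]
contact_force: [0.5, 0.5, 0.4]
gripper_width: 0.0877
gripper_force: 0.0
```

>>> send_rows:
  moves:
    - {"slide": [0,0.2,0],"turn": 0,"gripper": 1}
    - {"slide": [0,0.4,0],"turn": 0,"gripper": 1}
    - {"slide": [0,0.6,0],"turn": 0,"gripper": 1}
    - {"slide": [-0.03,0.8,0],"turn": 0,"gripper": 1}
    - {"slide": [-0.07,1,0],"turn": 0,"gripper": 1}

```text
time_s: 3.73
tcp_pos: [0.4523, -0.0695, 0.2563]
eef_rot: [180.0, -0.0, -179.8]
contact_force: [1.3, -0.7, 0.1]
gripper_width: 0.0873
gripper_force: 0.0
```

>>> send_rows:
  moves:
    - {"slide": [0,0.1,0],"turn": -0.07,"gripper": 1}
    - {"slide": [0,0.2,0],"turn": -0.14,"gripper": 1}
    - {"slide": [0,0.2,0],"turn": -0.21,"gripper": 1}
    - {"slide": [0,0.2,0],"turn": -0.28,"gripper": 1}
    - {"slide": [0,0.2,0],"turn": -0.35,"gripper": 1}

```text
time_s: 4.15
tcp_pos: [0.4527, -0.0404, 0.256]
eef_rot: [180.0, -0.1, -147.9]
contact_force: [0.4, -0.7, 0.4]
gripper_width: 0.0875
gripper_force: 0.0
```

>>> send_rows:
  moves:
    - {"slide": [0,0,0.1],"turn": -0.06,"gripper": 1}
    - {"slide": [0,0,0.2],"turn": -0.12,"gripper": 1}
    - {"slide": [0,0,0.3],"turn": -0.18,"gripper": 1}
    - {"slide": [0,0,0.4],"turn": -0.18,"gripper": 1}
    - {"slide": [0,0,0.4],"turn": -0.18,"gripper": 1}

```text
time_s: 4.57
tcp_pos: [0.4509, -0.0411, 0.1934]
eef_rot: [179.8, -0.2, -132.1]
contact_force: [-0.0, 0.1, -1.7]
gripper_width: 0.0876
gripper_force: 0.0
```

>>> send_rows:
  moves:
    - {"slide": [0,0,0.2],"turn": 0,"gripper": 1}
    - {"slide": [0,0,0.4],"turn": 0,"gripper": 1}
    - {"slide": [0,0,0.6],"turn": 0,"gripper": 1}
    - {"slide": [0,0,0.75],"turn": 0,"gripper": 1}
    - {"slide": [0,0,0.87],"turn": 0,"gripper": 1}

```text
time_s: 4.98
tcp_pos: [0.4524, -0.041, 0.0647]
eef_rot: [180.0, -0.1, -132.2]
contact_force: [0.5, -0.1, 0.5]
gripper_width: 0.0875
gripper_force: 0.0
```

>>> send_rows:
  moves:
    - {"slide": [0,0,0],"turn": 0,"gripper": 0.3}
    - {"slide": [0,0,0],"turn": 0,"gripper": 0.3}
    - {"slide": [0,0,0],"turn": 0,"gripper": 0.3}
    - {"slide": [0,0,0],"turn": 0,"gripper": 0.3}
    - {"slide": [0,0,0],"turn": 0,"gripper": 0.3}
  newtons: 25

```text
time_s: 5.4
tcp_pos: [0.454, -0.0405, 0.0674]
eef_rot: [-179.9, 0.1, -132.2]
contact_force: [-0.3, 0.2, -0.1]
gripper_width: 0.0598
gripper_force: 0.0
```

>>> send_rows:
  moves:
    - {"slide": [0,0,0],"turn": 0,"gripper": 0.3}
    - {"slide": [0,0,0],"turn": 0,"gripper": 0.3}
    - {"slide": [0,0,0],"turn": 0,"gripper": 0.3}
    - {"slide": [0,0,0],"turn": 0,"gripper": 0.3}
    - {"slide": [0,0,0],"turn": 0,"gripper": 0.3}

```text
time_s: 5.82
tcp_pos: [0.4533, -0.0407, 0.0666]
eef_rot: [-180.0, 0.0, -132.2]
contact_force: [-1.4, 1.2, 7.3]
gripper_width: 0.0429
gripper_force: 24.4
```

>>> send_rows:
  moves:
    - {"slide": [0,0,-0.1],"turn": 0,"gripper": 0.3}
    - {"slide": [0,0,-0.3],"turn": 0.07,"gripper": 0.3}
    - {"slide": [0,0,-0.5],"turn": 0.14,"gripper": 0.3}
    - {"slide": [0,0,-0.7],"turn": 0.21,"gripper": 0.3}
    - {"slide": [0,0,-0.9],"turn": 0.28,"gripper": 0.3}

```text
time_s: 6.23
tcp_pos: [0.4526, -0.0409, 0.2024]
eef_rot: [180.0, -0.0, -157.7]
contact_force: [2.0, -0.5, -1.2]
gripper_width: 0.0425
gripper_force: 24.3
```

>>> send_rows:
  moves:
    - {"slide": [0,0,-0.1],"turn": 0.07,"gripper": 0.3}
    - {"slide": [0,0,-0.1],"turn": 0.14,"gripper": 0.3}
    - {"slide": [0,0,-0.1],"turn": 0.2,"gripper": 0.3}
    - {"slide": [0,0,-0.1],"turn": 0.25,"gripper": 0.3}
    - {"slide": [0,0,-0.1],"turn": 0.25,"gripper": 0.3}

```text
time_s: 6.65
tcp_pos: [0.4528, -0.0408, 0.216]
eef_rot: [180.0, -0.0, 179.9]
contact_force: [-0.9, 0.4, -0.7]
gripper_width: 0.0429
gripper_force: 24.4
```

>>> send_rows:
  moves:
    - {"slide": [0,0.1,0],"turn": 0,"gripper": 0.3}
    - {"slide": [0,0.3,0],"turn": 0,"gripper": 0.3}
    - {"slide": [0,0.5,0],"turn": 0,"gripper": 0.3}
    - {"slide": [0,0.7,0],"turn": 0,"gripper": 0.3}
    - {"slide": [0,0.9,0],"turn": 0,"gripper": 0.3}

```text
time_s: 7.07
tcp_pos: [0.4526, 0.0953, 0.216]
eef_rot: [-180.0, -0.0, -179.8]
contact_force: [0.2, -0.7, -0.5]
gripper_width: 0.0426
gripper_force: 24.4
```

>>> send_rows:
  moves:
    - {"slide": [0,0.2,0],"turn": 0,"gripper": 0.3}
    - {"slide": [0,0.4,0],"turn": 0,"gripper": 0.3}
    - {"slide": [0,0.6,0],"turn": 0,"gripper": 0.3}
    - {"slide": [0,0.8,0],"turn": 0,"gripper": 0.3}
    - {"slide": [0,1,0],"turn": 0,"gripper": 0.3}

```text
time_s: 7.48
tcp_pos: [0.4523, 0.2456, 0.2159]
eef_rot: [-180.0, -0.0, -179.7]
contact_force: [1.7, -0.1, 0.1]
gripper_width: 0.0427
gripper_force: 24.4
```

>>> send_rows:
  moves:
    - {"slide": [0,0.2,0],"turn": 0,"gripper": 0.3}
    - {"slide": [0,0.4,0],"turn": 0,"gripper": 0.3}
    - {"slide": [0,0.55,0],"turn": 0,"gripper": 0.3}
    - {"slide": [0.02,0.67,0],"turn": 0,"gripper": 0.3}
    - {"slide": [0.02,0.67,0],"turn": 0,"gripper": 0.3}

```text
time_s: 7.9
tcp_pos: [0.4492, 0.3474, 0.2152]
eef_rot: [-180.0, -0.0, -179.7]
contact_force: [0.0, 0.8, -1.3]
gripper_width: 0.0428
gripper_force: 24.4
```

>>> send_rows:
  moves:
    - {"slide": [0,0,0.2],"turn": 0,"gripper": 0.3}
    - {"slide": [0,0,0.4],"turn": 0,"gripper": 0.3}
    - {"slide": [0,0,0.6],"turn": 0,"gripper": 0.3}
    - {"slide": [0,0,0.75],"turn": 0,"gripper": 0.3}
    - {"slide": [0,0,0.85],"turn": 0,"gripper": 0.3}

```text
time_s: 8.32
tcp_pos: [0.4485, 0.3428, 0.0859]
eef_rot: [-179.8, -0.1, -179.9]
contact_force: [0.0, -0.2, -1.4]
gripper_width: 0.0429
gripper_force: 24.4
```

>>> send_rows:
  moves:
    - {"slide": [0,0,0.12],"turn": 0,"gripper": 0.3}
    - {"slide": [0,0,0.24],"turn": 0,"gripper": 0.3}
    - {"slide": [0,0,0.32],"turn": 0,"gripper": 0.3}
    - {"slide": [0,0,0.32],"turn": 0,"gripper": 0.3}
    - {"slide": [0,0,0.32],"turn": 0,"gripper": 0.9}

```text
time_s: 8.73
tcp_pos: [0.4495, 0.3439, 0.0403]
eef_rot: [-179.9, -0.0, -179.9]
contact_force: [0.3, 0.5, 0.2]
gripper_width: 0.0458
gripper_force: 0.1
```

>>> send_rows:
  moves:
    - {"slide": [0,0,0],"turn": 0,"gripper": 1}
    - {"slide": [0,0,0],"turn": 0,"gripper": 1}
    - {"slide": [0,0,0],"turn": 0,"gripper": 1}
    - {"slide": [0,0,0],"turn": 0,"gripper": 1}
    - {"slide": [0,0,-0.1],"turn": 0,"gripper": 1}

```text
time_s: 9.15
tcp_pos: [0.4486, 0.3435, 0.0539]
eef_rot: [-179.9, -0.1, -180.0]
contact_force: [-0.2, -0.7, -0.2]
gripper_width: 0.077
gripper_force: 0.0
```

>>> send_rows:
  moves:
    - {"slide": [0,0,-0.2],"turn": 0,"gripper": 1}
    - {"slide": [0,0,-0.4],"turn": 0,"gripper": 1}
    - {"slide": [0,0,-0.6],"turn": 0,"gripper": 1}
    - {"slide": [0,0,-0.8],"turn": 0,"gripper": 1}
    - {"slide": [0,0,-1],"turn": 0,"gripper": 1}

```text
time_s: 9.57
tcp_pos: [0.4495, 0.3445, 0.2077]
eef_rot: [180.0, 0.0, -179.9]
contact_force: [0.4, 0.5, -0.1]
gripper_width: 0.0877
gripper_force: 0.0
```

>>> send_rows:
  moves:
    - {"slide": [-0.12,-0.18,-0.05],"turn": 0,"gripper": 1}
    - {"slide": [-0.26,-0.38,-0.08],"turn": 0,"gripper": 1}
    - {"slide": [-0.4,-0.58,-0.08],"turn": 0,"gripper": 1}
    - {"slide": [-0.54,-0.78,-0.08],"turn": 0,"gripper": 1}
    - {"slide": [-0.68,-0.97,-0.08],"turn": 0,"gripper": 1}

```text
time_s: 9.98
tcp_pos: [0.5525, 0.1979, 0.2185]
eef_rot: [179.9, 0.1, -179.9]
contact_force: [1.0, 1.6, 0.2]
gripper_width: 0.0874
gripper_force: 0.0
```

>>> send_rows:
  moves:
    - {"slide": [-0.14,-0.2,0],"turn": 0,"gripper": 1}
    - {"slide": [-0.28,-0.4,0],"turn": 0.03,"gripper": 1}
    - {"slide": [-0.42,-0.6,0],"turn": 0.06,"gripper": 1}
    - {"slide": [-0.55,-0.78,0],"turn": 0.09,"gripper": 1}
    - {"slide": [-0.68,-0.97,0],"turn": 0.113,"gripper": 1}

```text
time_s: 10.4
tcp_pos: [0.6548, 0.0524, 0.2181]
eef_rot: [180.0, 0.0, 169.8]
contact_force: [1.2, -0.1, 0.3]
gripper_width: 0.0877
gripper_force: 0.0
```

>>> send_rows:
  moves:
    - {"slide": [0,0,0.05],"turn": 0,"gripper": 1}
    - {"slide": [0,0,0.1],"turn": 0,"gripper": 1}
    - {"slide": [0,0,0.2],"turn": 0,"gripper": 1}
    - {"slide": [0,0,0.3],"turn": 0,"gripper": 1}
    - {"slide": [0,0,0.3],"turn": 0,"gripper": 1}

```text
time_s: 10.82
tcp_pos: [0.6516, 0.0544, 0.1693]
eef_rot: [-179.9, -0.3, 169.9]
contact_force: [-0.8, -0.1, -0.9]
gripper_width: 0.0876
gripper_force: 0.0
```

```bash
python3 -c "
from h import *
print(get_state()['tcp_pos'],get_state()['eef_rot']); cap('scene','s1.png')"
```

```text
[0.65161575 0.05437159 0.16930811] [-179.91926821   -0.2712371   169.92980458]
```

View pics/s1.png

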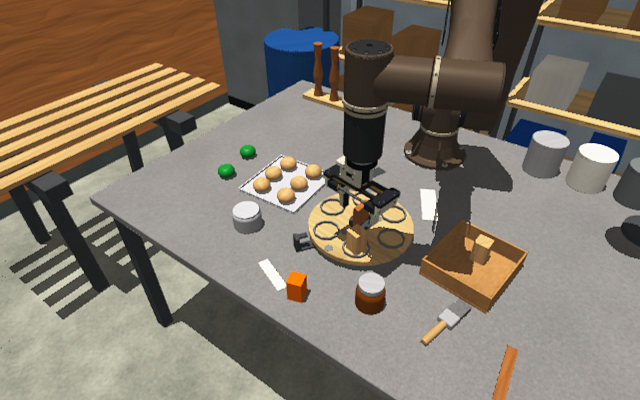

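Block 1 stands in the bin at (482,248), and the gripper is above block 2 at (356,240).

>>> send_rows:
  moves:
    - {"slide": [0,0,0.18],"turn": 0,"gripper": 1}
    - {"slide": [0,0,0.36],"turn": 0,"gripper": 1}
    - {"slide": [0,0,0.52],"turn": 0,"gripper": 1}
    - {"slide": [0,0,0.65],"turn": 0,"gripper": 1}
    - {"slide": [0,0,0.71],"turn": 0,"gripper": 1}

```text
time_s: 11.28
tcp_pos: [0.6528, 0.0544, 0.0644]
eef_rot: [-179.9, -0.1, 169.9]
contact_force: [-1.1, 0.7, -0.2]
gripper_width: 0.0875
gripper_force: 0.0
```

>>> send_rows:
  moves:
    - {"slide": [0,0,0],"turn": 0,"gripper": 0.3}
    - {"slide": [0,0,0],"turn": 0,"gripper": 0.3}
    - {"slide": [0,0,0],"turn": 0,"gripper": 0.3}
    - {"slide": [0,0,0],"turn": 0,"gripper": 0.3}
    - {"slide": [0,0,0],"turn": 0,"gripper": 0.3}

```text
time_s: 11.7
tcp_pos: [0.6547, 0.0542, 0.0675]
eef_rot: [179.9, 0.1, 169.9]
contact_force: [-0.0, -0.5, 0.0]
gripper_width: 0.06
gripper_force: 0.0
```

>>> send_rows:
  moves:
    - {"slide": [0,0,0],"turn": 0,"gripper": 0.3}
    - {"slide": [0,0,0],"turn": 0,"gripper": 0.3}
    - {"slide": [0,0,0],"turn": 0,"gripper": 0.3}
    - {"slide": [0,0,0],"turn": 0,"gripper": 0.3}
    - {"slide": [0,0,0],"turn": 0,"gripper": 0.3}

```text
time_s: 12.12
tcp_pos: [0.6542, 0.0539, 0.0666]
eef_rot: [180.0, 0.0, 169.9]
contact_force: [-1.7, 0.0, 4.2]
gripper_width: 0.043
gripper_force: 24.0
```

>>> send_rows:
  moves:
    - {"slide": [0,0,-0.1],"turn": 0,"gripper": 0.3}
    - {"slide": [0,0,-0.3],"turn": -0.03,"gripper": 0.3}
    - {"slide": [0,0,-0.5],"turn": -0.06,"gripper": 0.3}
    - {"slide": [0,0,-0.75],"turn": -0.09,"gripper": 0.3}
    - {"slide": [0,0,-1],"turn": -0.113,"gripper": 0.3}

```text
time_s: 12.53
tcp_pos: [0.6532, 0.0538, 0.2167]
eef_rot: [-180.0, -0.1, -179.8]
contact_force: [0.9, 0.7, -1.1]
gripper_width: 0.0431
gripper_force: 24.0
```

>>> send_rows:
  moves:
    - {"slide": [0.05,0.15,0],"turn": 0,"gripper": 0.3}
    - {"slide": [0.12,0.35,0],"turn": 0,"gripper": 0.3}
    - {"slide": [0.2,0.55,0],"turn": 0,"gripper": 0.3}
    - {"slide": [0.3,0.75,0],"turn": 0,"gripper": 0.3}
    - {"slide": [0.4,0.97,0],"turn": 0,"gripper": 0.3}

```text
time_s: 12.95
tcp_pos: [0.5929, 0.2001, 0.2157]
eef_rot: [-180.0, -0.0, -180.0]
contact_force: [0.3, -0.4, -0.9]
gripper_width: 0.0433
gripper_force: 24.0
```

>>> send_rows:
  moves:
    - {"slide": [0.1,0.2,0],"turn": 0,"gripper": 0.3}
    - {"slide": [0.2,0.4,0],"turn": 0,"gripper": 0.3}
    - {"slide": [0.28,0.6,0],"turn": 0,"gripper": 0.3}
    - {"slide": [0.36,0.8,0],"turn": 0,"gripper": 0.3}
    - {"slide": [0.39,0.97,0],"turn": 0,"gripper": 0.3}

```text
time_s: 13.37
tcp_pos: [0.5334, 0.3466, 0.2159]
eef_rot: [180.0, -0.0, -179.9]
contact_force: [1.2, 0.2, -0.6]
gripper_width: 0.0435
gripper_force: 24.0
```

>>> send_rows:
  moves:
    - {"slide": [0,0,0.15],"turn": 0,"gripper": 0.3}
    - {"slide": [0,0,0.35],"turn": 0,"gripper": 0.3}
    - {"slide": [0,0,0.55],"turn": 0,"gripper": 0.3}
    - {"slide": [0,0,0.75],"turn": 0,"gripper": 0.3}
    - {"slide": [0,0,0.85],"turn": 0,"gripper": 0.3}

```text
time_s: 13.78
tcp_pos: [0.5332, 0.3434, 0.0842]
eef_rot: [-179.8, -0.2, -180.0]
contact_force: [-0.9, 0.1, -0.5]
gripper_width: 0.0433
gripper_force: 24.0
```

>>> send_rows:
  moves:
    - {"slide": [0,0,0.12],"turn": 0,"gripper": 0.3}
    - {"slide": [0,0,0.24],"turn": 0,"gripper": 0.3}
    - {"slide": [0,0,0.33],"turn": 0,"gripper": 0.3}
    - {"slide": [0,0,0.33],"turn": 0,"gripper": 0.3}
    - {"slide": [0,0,0.33],"turn": 0,"gripper": 0.9}

```text
time_s: 14.2
tcp_pos: [0.5348, 0.3443, 0.0383]
eef_rot: [-179.9, -0.1, -179.9]
contact_force: [0.5, 0.3, 1.3]
gripper_width: 0.0461
gripper_force: 0.0
```

>>> send_rows:
  moves:
    - {"slide": [0,0,0],"turn": 0,"gripper": 1}
    - {"slide": [0,0,0],"turn": 0,"gripper": 1}
    - {"slide": [0,0,0],"turn": 0,"gripper": 1}
    - {"slide": [0,0,0],"turn": 0,"gripper": 1}
    - {"slide": [0,0,-0.1],"turn": 0,"gripper": 1}

```text
time_s: 14.62
tcp_pos: [0.5339, 0.3437, 0.0522]
eef_rot: [-179.9, -0.2, -180.0]
contact_force: [0.1, -0.3, -1.0]
gripper_width: 0.0774
gripper_force: 0.0
```

>>> send_rows:
  moves:
    - {"slide": [0,0,-0.2],"turn": 0,"gripper": 1}
    - {"slide": [0,0,-0.4],"turn": 0,"gripper": 1}
    - {"slide": [0,0,-0.6],"turn": 0,"gripper": 1}
    - {"slide": [0,0,-0.8],"turn": 0,"gripper": 1}
    - {"slide": [0,0,-1],"turn": 0,"gripper": 1}

```text
time_s: 15.03
tcp_pos: [0.535, 0.3446, 0.2063]
eef_rot: [180.0, 0.0, -179.9]
contact_force: [1.1, 0.5, 0.6]
gripper_width: 0.0876
gripper_force: 0.0
```

```bash
cat >> h.py <<'E'
def feet(c,z=.024):
    hsv=cv2.cvtColor(c['img'],cv2.COLOR_RGB2HSV)
    m=((hsv[:,:,1]>70)&(hsv[:,:,0]<25)&(hsv[:,:,2]>90)).astype(np.uint8); m[:,:360]=0
    n,l,s,ce=cv2.connectedComponentsWithStats(m)
    return [(s[i,4],s[i,2:4].tolist(),unproj(c,ce[i],z)[:2].round(4)) for i in range(1,n) if s[i,4]>60]
E
python3 -c "
from h import *
print(get_state()['tcp_pos'],get_state()['eef_rot']); c=cap('top','t1.png')
for f in feet(c): print(f)"
```

```text
[0.53499981 0.34464801 0.20627304] [ 1.79956949e+02  3.48886640e-02 -1.79930516e+02]
(np.int32(643), [32, 38], array([ 0.5422, -0.4011]))
(np.int32(316), [20, 20], array([ 0.5651, -0.2786]))
(np.int32(323), [20, 20], array([ 0.487 , -0.2848]))
(np.int32(333), [21, 20], array([ 0.4149, -0.3927]))
(np.int32(331), [20, 21], array([ 0.4016, -0.2865]))
```

View pics/t1.png

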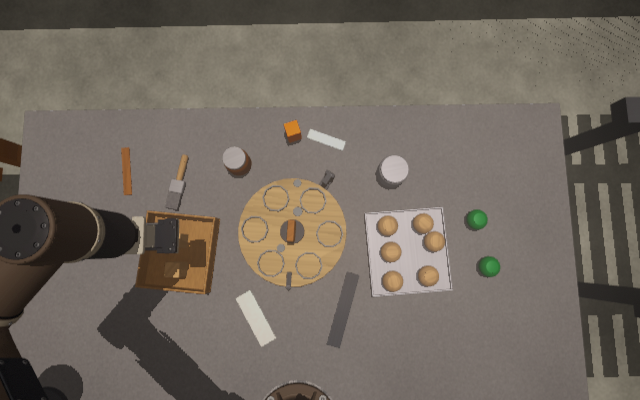

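The picture shows both wells empty and both blocks in the bin at about (176,270). One foot has been knocked from (428,249) to (435,241) and now touches its neighbour at (424,223). Its centre works out at about (0.516, -0.417), so I'll fetch it first.

>>> send_rows:
  moves:
    - {"slide": [0,-0.2,0],"turn": 0,"gripper": 1}
    - {"slide": [0,-0.4,0],"turn": 0,"gripper": 1}
    - {"slide": [0,-0.6,0],"turn": 0,"gripper": 1}
    - {"slide": [0,-0.8,0],"turn": 0,"gripper": 1}
    - {"slide": [0,-1,0],"turn": 0,"gripper": 1}

```text
time_s: 15.5
tcp_pos: [0.5351, 0.1935, 0.2045]
eef_rot: [180.0, 0.0, -179.9]
contact_force: [1.1, -0.3, 0.3]
gripper_width: 0.0875
gripper_force: 0.0
```

>>> send_rows:
  moves:
    - {"slide": [0,-0.2,0],"turn": 0,"gripper": 1}
    - {"slide": [0,-0.4,0],"turn": 0,"gripper": 1}
    - {"slide": [0,-0.6,0],"turn": 0,"gripper": 1}
    - {"slide": [0,-0.8,0],"turn": 0,"gripper": 1}
    - {"slide": [0,-1,0],"turn": 0,"gripper": 1}

```text
time_s: 15.92
tcp_pos: [0.5353, 0.0434, 0.2046]
eef_rot: [180.0, 0.1, -179.9]
contact_force: [0.0, 0.0, 0.4]
gripper_width: 0.0874
gripper_force: 0.0
```

>>> send_rows:
  moves:
    - {"slide": [0,-0.2,0],"turn": 0,"gripper": 1}
    - {"slide": [0,-0.4,0],"turn": 0,"gripper": 1}
    - {"slide": [0,-0.6,0],"turn": 0,"gripper": 1}
    - {"slide": [0,-0.8,0],"turn": 0,"gripper": 1}
    - {"slide": [0,-1,0],"turn": 0,"gripper": 1}

```text
time_s: 16.33
tcp_pos: [0.5355, -0.1067, 0.2046]
eef_rot: [180.0, 0.1, -179.9]
contact_force: [1.1, 0.7, -0.1]
gripper_width: 0.0877
gripper_force: 0.0
```

>>> send_rows:
  moves:
    - {"slide": [0,-0.2,0],"turn": 0,"gripper": 1}
    - {"slide": [0,-0.4,0],"turn": 0,"gripper": 1}
    - {"slide": [0,-0.6,0],"turn": 0,"gripper": 1}
    - {"slide": [0,-0.8,0],"turn": 0,"gripper": 1}
    - {"slide": [0,-1,0],"turn": 0,"gripper": 1}

```text
time_s: 16.75
tcp_pos: [0.5357, -0.2567, 0.2046]
eef_rot: [-180.0, 0.1, -179.9]
contact_force: [0.8, -0.4, -0.1]
gripper_width: 0.0877
gripper_force: 0.0
```

>>> send_rows:
  moves:
    - {"slide": [0.04,-0.22,0.05],"turn": 0,"gripper": 1}
    - {"slide": [0.08,-0.45,0.1],"turn": 0,"gripper": 1}
    - {"slide": [0.13,-0.68,0.15],"turn": 0,"gripper": 1}
    - {"slide": [0.13,-0.86,0.2],"turn": 0,"gripper": 1}
    - {"slide": [0.13,-1,0.26],"turn": 0,"gripper": 1}

```text
time_s: 17.17
tcp_pos: [0.516, -0.4077, 0.1653]
eef_rot: [-180.0, 0.1, 180.0]
contact_force: [-0.1, 0.3, 0.8]
gripper_width: 0.0872
gripper_force: 0.0
```

>>> send_rows:
  moves:
    - {"slide": [0,-0.08,0],"turn": 0,"gripper": 1}
    - {"slide": [0,-0.08,0.1],"turn": 0,"gripper": 1}
    - {"slide": [0,-0.08,0.3],"turn": 0,"gripper": 1}
    - {"slide": [0,-0.08,0.5],"turn": 0,"gripper": 1}
    - {"slide": [0,-0.08,0.5],"turn": 0,"gripper": 1}

```text
time_s: 17.58
tcp_pos: [0.5135, -0.4151, 0.0846]
eef_rot: [179.7, -0.4, 180.0]
contact_force: [-1.4, 1.2, -0.8]
gripper_width: 0.0877
gripper_force: 0.0
```

>>> send_rows:
  moves:
    - {"slide": [0,0,0.15],"turn": 0,"gripper": 1}
    - {"slide": [0,0,0.3],"turn": 0,"gripper": 1}
    - {"slide": [0,0,0.42],"turn": 0,"gripper": 1}
    - {"slide": [0,0,0.49],"turn": 0,"gripper": 1}
    - {"slide": [0,0,0.49],"turn": 0,"gripper": 1}

```text
time_s: 18.0
tcp_pos: [0.516, -0.4166, 0.0156]
eef_rot: [179.9, -0.1, -179.9]
contact_force: [0.2, 0.0, -0.2]
gripper_width: 0.0876
gripper_force: 0.0
```

>>> send_rows:
  moves:
    - {"slide": [0,0,0],"turn": 0,"gripper": 0.5}
    - {"slide": [0,0,0],"turn": 0,"gripper": 0.5}
    - {"slide": [0,0,0],"turn": 0,"gripper": 0.5}
    - {"slide": [0,0,0],"turn": 0,"gripper": 0.5}
    - {"slide": [0,0,0],"turn": 0,"gripper": 0.5}

```text
time_s: 18.42
tcp_pos: [0.5171, -0.4174, 0.0177]
eef_rot: [-180.0, 0.1, -179.9]
contact_force: [0.3, 2.8, 7.6]
gripper_width: 0.0607
gripper_force: 25.1
```

>>> send_rows:
  moves:
    - {"slide": [0,0,0],"turn": 0,"gripper": 0.5}
    - {"slide": [0,0,0],"turn": 0,"gripper": 0.5}
    - {"slide": [0,0,-0.05],"turn": 0,"gripper": 0.5}
    - {"slide": [0,0,-0.15],"turn": 0,"gripper": 0.5}
    - {"slide": [0,0,-0.3],"turn": 0,"gripper": 0.5}

```text
time_s: 18.83
tcp_pos: [0.515, -0.4165, 0.0603]
eef_rot: [179.9, -0.2, -180.0]
contact_force: [0.3, -0.1, -0.5]
gripper_width: 0.0602
gripper_force: 25.0
```

```bash
python3 -c "
from h import *
s=get_state();print(s['tcp_pos'],s['gripper_width'],s['gripper_force']); c=cap('scene'); i=c['img'][130:260,200:440,::-1]
cv2.imwrite('pics/g1.png',cv2.resize(i,None,fx=3,fy=3,interpolation=cv2.INTER_CUBIC))"
```

```text
[ 0.51504245 -0.41651336  0.06028271] 0.06023397595442548 25.00008993647839
```

View pics/g1.png

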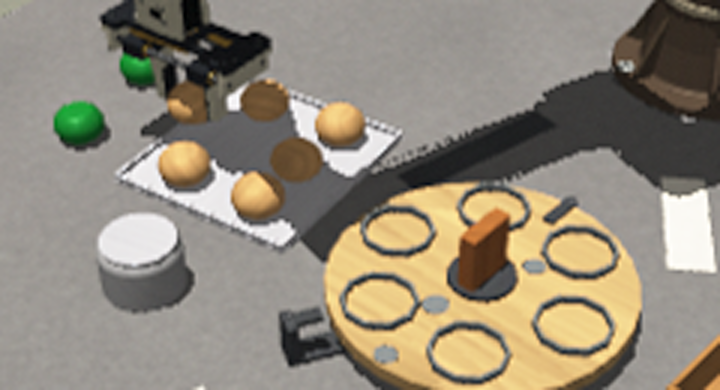

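The foot is held, at crop (187,100), with the pads 60 mm apart. I'll carry it to the well at (0.543, -0.103).

>>> send_rows:
  moves:
    - {"slide": [0,0,-0.2],"turn": 0,"gripper": 0.5}
    - {"slide": [0,0,-0.4],"turn": 0,"gripper": 0.5}
    - {"slide": [0,0.05,-0.6],"turn": 0,"gripper": 0.5}
    - {"slide": [0,0.15,-0.7],"turn": 0,"gripper": 0.5}
    - {"slide": [0,0.3,-0.7],"turn": 0,"gripper": 0.5}

```text
time_s: 19.3
tcp_pos: [0.5183, -0.3741, 0.1715]
eef_rot: [-179.8, 0.4, -180.0]
contact_force: [1.4, 0.2, 0.3]
gripper_width: 0.0604
gripper_force: 25.0
```

>>> send_rows:
  moves:
    - {"slide": [-0.04,0.2,0],"turn": 0,"gripper": 0.5}
    - {"slide": [-0.08,0.4,0],"turn": 0,"gripper": 0.5}
    - {"slide": [-0.12,0.6,0],"turn": 0,"gripper": 0.5}
    - {"slide": [-0.18,0.8,0],"turn": 0,"gripper": 0.5}
    - {"slide": [-0.18,1,0],"turn": 0,"gripper": 0.5}

```text
time_s: 19.72
tcp_pos: [0.5443, -0.2209, 0.167]
eef_rot: [-180.0, 0.1, -179.9]
contact_force: [1.3, -0.0, -0.5]
gripper_width: 0.06
gripper_force: 25.0
```

>>> send_rows:
  moves:
    - {"slide": [0,0.2,0],"turn": 0,"gripper": 0.5}
    - {"slide": [0,0.4,0],"turn": 0,"gripper": 0.5}
    - {"slide": [0,0.6,0],"turn": 0,"gripper": 0.5}
    - {"slide": [0,0.8,0],"turn": 0,"gripper": 0.5}
    - {"slide": [0,0.8,0],"turn": 0,"gripper": 0.5}

```text
time_s: 20.13
tcp_pos: [0.5433, -0.0985, 0.1672]
eef_rot: [180.0, 0.1, -179.8]
contact_force: [-0.7, -0.5, -1.1]
gripper_width: 0.0602
gripper_force: 25.0
```

>>> send_rows:
  moves:
    - {"slide": [0,0,0.1],"turn": 0,"gripper": 0.5}
    - {"slide": [0,0,0.25],"turn": 0,"gripper": 0.5}
    - {"slide": [0,0,0.4],"turn": 0,"gripper": 0.5}
    - {"slide": [0,0,0.5],"turn": 0,"gripper": 0.5}
    - {"slide": [0,0,0.5],"turn": 0,"gripper": 0.5}

```text
time_s: 20.55
tcp_pos: [0.5409, -0.1024, 0.0888]
eef_rot: [-180.0, -0.3, -180.0]
contact_force: [-0.4, -0.3, -1.3]
gripper_width: 0.0599
gripper_force: 25.0
```

>>> send_rows:
  moves:
    - {"slide": [0,0,0],"turn": 0,"gripper": 0.5}
    - {"slide": [0,0,0],"turn": 0,"gripper": 0.5}
    - {"slide": [0,0,0],"turn": 0,"gripper": 0.5}
    - {"slide": [0,0,0],"turn": 0,"gripper": 0.5}
    - {"slide": [0,0,0],"turn": 0,"gripper": 0.5}

```text
time_s: 20.97
tcp_pos: [0.5437, -0.1022, 0.0925]
eef_rot: [180.0, 0.1, -179.9]
contact_force: [-0.3, 0.5, 0.3]
gripper_width: 0.0599
gripper_force: 25.0
```

>>> send_rows:
  moves:
    - {"slide": [0,0,0.09],"turn": 0,"gripper": 0.5}
    - {"slide": [0,0,0.17],"turn": 0,"gripper": 0.5}
    - {"slide": [0,0,0.22],"turn": 0,"gripper": 0.5}
    - {"slide": [0,0,0.255],"turn": 0,"gripper": 0.5}
    - {"slide": [0,0,0.255],"turn": 0,"gripper": 0.5}

```text
time_s: 21.38
tcp_pos: [0.5438, -0.1023, 0.0536]
eef_rot: [-180.0, 0.0, -179.9]
contact_force: [0.2, 0.2, 0.0]
gripper_width: 0.0604
gripper_force: 25.0
```

>>> send_rows:
  moves:
    - {"slide": [0,0,0],"turn": 0,"gripper": 0.5}
    - {"slide": [0,0,0],"turn": 0,"gripper": 1}
    - {"slide": [0,0,0],"turn": 0,"gripper": 1}
    - {"slide": [0,0,0],"turn": 0,"gripper": 1}
    - {"slide": [0,0,0],"turn": 0,"gripper": 1}

```text
time_s: 21.8
tcp_pos: [0.5433, -0.1022, 0.0535]
eef_rot: [180.0, 0.0, -179.9]
contact_force: [-0.4, -0.3, 0.5]
gripper_width: 0.0813
gripper_force: 0.0
```

>>> send_rows:
  moves:
    - {"slide": [0,0,-0.1],"turn": 0,"gripper": 1}
    - {"slide": [0,0,-0.25],"turn": 0,"gripper": 1}
    - {"slide": [0,0,-0.45],"turn": 0,"gripper": 1}
    - {"slide": [0,0,-0.65],"turn": 0,"gripper": 1}
    - {"slide": [0,0,-0.75],"turn": 0,"gripper": 1}

```text
time_s: 22.22
tcp_pos: [0.5446, -0.1023, 0.1696]
eef_rot: [-180.0, 0.2, -179.9]
contact_force: [1.4, -0.7, 0.8]
gripper_width: 0.0875
gripper_force: 0.0
```

>>> send_rows:
  moves:
    - {"slide": [0,-0.2,0],"turn": 0,"gripper": 1}
    - {"slide": [0,-0.4,0],"turn": 0,"gripper": 1}
    - {"slide": [0,-0.6,0],"turn": 0,"gripper": 1}
    - {"slide": [0,-0.8,0],"turn": 0,"gripper": 1}
    - {"slide": [0,-1,0],"turn": 0,"gripper": 1}

```text
time_s: 22.63
tcp_pos: [0.5432, -0.2535, 0.1661]
eef_rot: [-180.0, 0.0, -179.9]
contact_force: [0.6, -0.3, -0.5]
gripper_width: 0.0879
gripper_force: 0.0
```

```bash
python3 -c "
from h import *
s=get_state();print(s['tcp_pos'],s['gripper_width']); c=cap('scene'); i=c['img'][130:280,200:440,::-1]
cv2.imwrite('pics/g2.png',cv2.resize(i,None,fx=3,fy=3,interpolation=cv2.INTER_CUBIC))"
```

```text
[ 0.54321437 -0.25347625  0.16609878] 0.08786691695939688
```

View pics/g2.png

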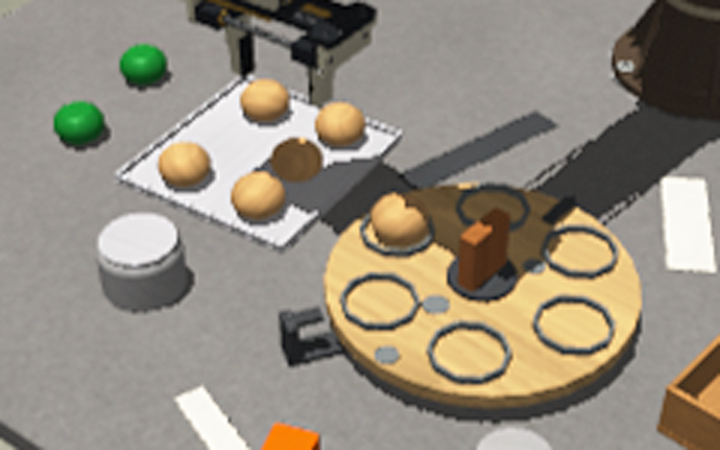

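The first foot is flat in its well, at crop (400,222), and five feet remain. Next is the one at (0.569, -0.385).

>>> send_rows:
  moves:
    - {"slide": [-0.05,-0.2,0],"turn": 0,"gripper": 1}
    - {"slide": [-0.1,-0.4,0],"turn": 0,"gripper": 1}
    - {"slide": [-0.15,-0.6,0],"turn": 0,"gripper": 1}
    - {"slide": [-0.17,-0.8,0],"turn": 0,"gripper": 1}
    - {"slide": [-0.17,-0.88,0],"turn": 0,"gripper": 1}

```text
time_s: 23.1
tcp_pos: [0.5691, -0.3874, 0.1651]
eef_rot: [-180.0, -0.0, 180.0]
contact_force: [0.6, 0.1, 0.3]
gripper_width: 0.0879
gripper_force: 0.0
```

>>> send_rows:
  moves:
    - {"slide": [0,0,0.1],"turn": 0,"gripper": 1}
    - {"slide": [0,0,0.3],"turn": 0,"gripper": 1}
    - {"slide": [0,0,0.5],"turn": 0,"gripper": 1}
    - {"slide": [0,0,0.7],"turn": 0,"gripper": 1}
    - {"slide": [0,0,0.85],"turn": 0,"gripper": 1}

```text
time_s: 23.52
tcp_pos: [0.5678, -0.3834, 0.0358]
eef_rot: [179.9, -0.1, -180.0]
contact_force: [0.7, 0.6, -0.3]
gripper_width: 0.0873
gripper_force: 0.0
```

>>> send_rows:
  moves:
    - {"slide": [0,0,0.1],"turn": 0,"gripper": 1}
    - {"slide": [0,0,0.145],"turn": 0,"gripper": 1}
    - {"slide": [0,0,0.145],"turn": 0,"gripper": 1}
    - {"slide": [0,0,0.145],"turn": 0,"gripper": 0.5}
    - {"slide": [0,0,0.145],"turn": 0,"gripper": 0.5}

```text
time_s: 23.93
tcp_pos: [0.5699, -0.3845, 0.0181]
eef_rot: [-179.9, 0.1, -179.9]
contact_force: [0.7, 0.3, 1.2]
gripper_width: 0.0791
gripper_force: 0.0
```

>>> send_rows:
  moves:
    - {"slide": [0,0,0],"turn": 0,"gripper": 0.5}
    - {"slide": [0,0,0],"turn": 0,"gripper": 0.5}
    - {"slide": [0,0,0],"turn": 0,"gripper": 0.5}
    - {"slide": [0,0,0],"turn": 0,"gripper": 0.5}
    - {"slide": [0,0,-0.05],"turn": 0,"gripper": 0.5}

```text
time_s: 24.35
tcp_pos: [0.5683, -0.3838, 0.0233]
eef_rot: [180.0, -0.1, -180.0]
contact_force: [-0.6, 0.8, -0.5]
gripper_width: 0.0598
gripper_force: 25.0
```

>>> send_rows:
  moves:
    - {"slide": [0,0,-0.15],"turn": 0,"gripper": 0.5}
    - {"slide": [0,0,-0.35],"turn": 0,"gripper": 0.5}
    - {"slide": [0,0,-0.55],"turn": 0,"gripper": 0.5}
    - {"slide": [0,0,-0.75],"turn": 0,"gripper": 0.5}
    - {"slide": [0,0,-0.95],"turn": 0,"gripper": 0.5}

```text
time_s: 24.77
tcp_pos: [0.5686, -0.384, 0.1684]
eef_rot: [180.0, -0.0, -179.9]
contact_force: [0.3, -0.4, -1.3]
gripper_width: 0.0608
gripper_force: 25.0
```

>>> send_rows:
  moves:
    - {"slide": [-0.03,0.15,0],"turn": 0,"gripper": 0.5}
    - {"slide": [-0.08,0.35,0],"turn": 0,"gripper": 0.5}
    - {"slide": [-0.12,0.55,0],"turn": 0,"gripper": 0.5}
    - {"slide": [-0.16,0.75,0],"turn": 0,"gripper": 0.5}
    - {"slide": [-0.2,0.95,0],"turn": 0,"gripper": 0.5}

```text
time_s: 25.18
tcp_pos: [0.5986, -0.2404, 0.1671]
eef_rot: [180.0, 0.0, -180.0]
contact_force: [0.7, 0.7, -0.4]
gripper_width: 0.06
gripper_force: 25.0
```

>>> send_rows:
  moves:
    - {"slide": [-0.07,0.24,0],"turn": 0,"gripper": 0.5}
    - {"slide": [-0.14,0.48,0],"turn": 0,"gripper": 0.5}
    - {"slide": [-0.2,0.7,0],"turn": 0,"gripper": 0.5}
    - {"slide": [-0.25,0.88,0],"turn": 0,"gripper": 0.5}
    - {"slide": [-0.29,1,0],"turn": 0,"gripper": 0.5}

```text
time_s: 25.6
tcp_pos: [0.6424, -0.0888, 0.167]
eef_rot: [180.0, 0.0, -179.8]
contact_force: [-0.5, -0.5, -1.4]
gripper_width: 0.0604
gripper_force: 25.0
```

>>> send_rows:
  moves:
    - {"slide": [0,0.15,0],"turn": 0,"gripper": 0.5}
    - {"slide": [0,0.245,0.1],"turn": 0,"gripper": 0.5}
    - {"slide": [0,0.245,0.25],"turn": 0,"gripper": 0.5}
    - {"slide": [0,0.245,0.4],"turn": 0,"gripper": 0.5}
    - {"slide": [0,0.245,0.4],"turn": 0,"gripper": 0.5}

```text
time_s: 26.02
tcp_pos: [0.6391, -0.0544, 0.1024]
eef_rot: [-180.0, -0.4, -179.9]
contact_force: [-0.6, -0.3, -1.4]
gripper_width: 0.0604
gripper_force: 25.0
```

>>> send_rows:
  moves:
    - {"slide": [0,0,0],"turn": 0,"gripper": 0.5}
    - {"slide": [0,0,0],"turn": 0,"gripper": 0.5}
    - {"slide": [0,0,0],"turn": 0,"gripper": 0.5}
    - {"slide": [0,0,0],"turn": 0,"gripper": 0.5}
    - {"slide": [0,0,0],"turn": 0,"gripper": 0.5}

```text
time_s: 26.43
tcp_pos: [0.6426, -0.055, 0.1078]
eef_rot: [180.0, 0.1, -179.9]
contact_force: [-0.6, -0.1, -1.2]
gripper_width: 0.0609
gripper_force: 25.0
```

>>> send_rows:
  moves:
    - {"slide": [0,0,0.12],"turn": 0,"gripper": 0.5}
    - {"slide": [0,0,0.24],"turn": 0,"gripper": 0.5}
    - {"slide": [0,0,0.32],"turn": 0,"gripper": 0.5}
    - {"slide": [0,0,0.36],"turn": 0,"gripper": 0.5}
    - {"slide": [0,0,0.36],"turn": 0,"gripper": 0.5}

```text
time_s: 26.85
tcp_pos: [0.6421, -0.0549, 0.053]
eef_rot: [-180.0, -0.0, -179.9]
contact_force: [0.3, 0.6, 0.5]
gripper_width: 0.06
gripper_force: 25.0
```

>>> send_rows:
  moves:
    - {"slide": [0,0,0],"turn": 0,"gripper": 0.5}
    - {"slide": [0,0,0],"turn": 0,"gripper": 1}
    - {"slide": [0,0,0],"turn": 0,"gripper": 1}
    - {"slide": [0,0,0],"turn": 0,"gripper": 1}
    - {"slide": [0,0,0],"turn": 0,"gripper": 1}

```text
time_s: 27.27
tcp_pos: [0.6422, -0.0549, 0.0527]
eef_rot: [180.0, 0.0, -179.9]
contact_force: [0.0, 0.0, 0.2]
gripper_width: 0.0814
gripper_force: 0.0
```

>>> send_rows:
  moves:
    - {"slide": [0,0,-0.1],"turn": 0,"gripper": 1}
    - {"slide": [0,0,-0.25],"turn": 0,"gripper": 1}
    - {"slide": [0,0,-0.45],"turn": 0,"gripper": 1}
    - {"slide": [0,0,-0.65],"turn": 0,"gripper": 1}
    - {"slide": [0,0,-0.75],"turn": 0,"gripper": 1}

```text
time_s: 27.68
tcp_pos: [0.6436, -0.055, 0.1692]
eef_rot: [-180.0, 0.3, -179.9]
contact_force: [0.6, -0.2, -0.3]
gripper_width: 0.0874
gripper_force: 0.0
```

>>> send_rows:
  moves:
    - {"slide": [0.05,-0.15,0],"turn": 0,"gripper": 1}
    - {"slide": [0.1,-0.3,0],"turn": 0,"gripper": 1}
    - {"slide": [0.15,-0.45,0],"turn": 0,"gripper": 1}
    - {"slide": [0.2,-0.6,0],"turn": 0,"gripper": 1}
    - {"slide": [0.26,-0.75,0],"turn": 0,"gripper": 1}

```text
time_s: 28.1
tcp_pos: [0.603, -0.1683, 0.1652]
eef_rot: [-180.0, 0.0, -179.9]
contact_force: [0.4, 0.0, 0.0]
gripper_width: 0.088
gripper_force: 0.0
```

>>> send_rows:
  moves:
    - {"slide": [0.08,-0.2,0],"turn": 0,"gripper": 1}
    - {"slide": [0.15,-0.4,0],"turn": 0,"gripper": 1}
    - {"slide": [0.21,-0.6,0],"turn": 0,"gripper": 1}
    - {"slide": [0.26,-0.74,0],"turn": 0,"gripper": 1}
    - {"slide": [0.26,-0.74,0],"turn": 0,"gripper": 1}

```text
time_s: 28.52
tcp_pos: [0.5627, -0.2818, 0.165]
eef_rot: [-180.0, -0.0, 179.9]
contact_force: [0.9, 0.0, 0.3]
gripper_width: 0.0874
gripper_force: 0.0
```

>>> send_rows:
  moves:
    - {"slide": [0,0,0.1],"turn": 0,"gripper": 1}
    - {"slide": [0,0,0.3],"turn": 0,"gripper": 1}
    - {"slide": [0,0,0.5],"turn": 0,"gripper": 1}
    - {"slide": [0,0,0.7],"turn": 0,"gripper": 1}
    - {"slide": [0,0,0.7],"turn": 0,"gripper": 1}

```text
time_s: 28.93
tcp_pos: [0.5606, -0.2771, 0.0543]
eef_rot: [179.8, -0.5, 180.0]
contact_force: [-1.3, -0.0, -0.3]
gripper_width: 0.0876
gripper_force: 0.0
```

```bash
python3 -c "
from h import *
print(get_state()['tcp_pos'],get_state()['gripper_width'])
c=cap('top','t2.png')
for f in feet(c): print(f)"
```

```text
[ 0.560562   -0.27707793  0.05426086] 0.08758566361555042
(np.int32(254), [53, 52], array([ 0.615 , -0.4234]))
(np.int32(1212), [49, 34], array([ 0.6332, -0.2751]))
(np.int32(324), [20, 20], array([ 0.4875, -0.2847]))
(np.int32(332), [21, 20], array([ 0.4149, -0.3926]))
(np.int32(332), [21, 21], array([ 0.4016, -0.2863]))
```

View pics/t2.png

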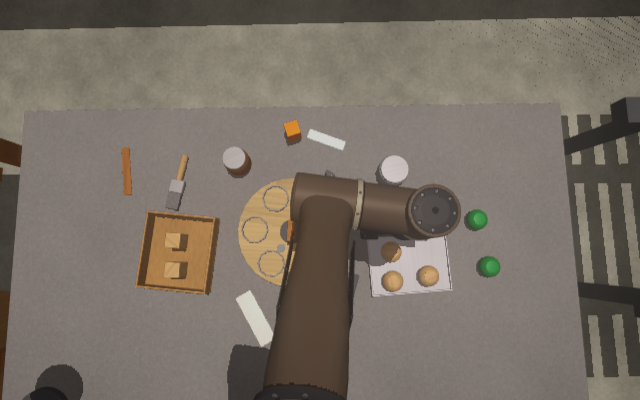

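The three remaining tray feet haven't moved, and both blocks are in the bin at (174,241) and (174,270). I'll go on with the foot under the gripper.

>>> send_rows:
  moves:
    - {"slide": [-0.015,0,0.15],"turn": 0,"gripper": 1}
    - {"slide": [-0.015,0,0.25],"turn": 0,"gripper": 1}
    - {"slide": [-0.015,0,0.29],"turn": 0,"gripper": 1}
    - {"slide": [-0.015,0,0.29],"turn": 0,"gripper": 0.5}
    - {"slide": [-0.015,0,0.29],"turn": 0,"gripper": 0.5}

```text
time_s: 29.4
tcp_pos: [0.5676, -0.2786, 0.0182]
eef_rot: [-180.0, 0.1, -179.9]
contact_force: [-0.2, 1.0, 0.2]
gripper_width: 0.079
gripper_force: 0.0
```

>>> send_rows:
  moves:
    - {"slide": [0,0,0],"turn": 0,"gripper": 0.5}
    - {"slide": [0,0,0],"turn": 0,"gripper": 0.5}
    - {"slide": [0,0,0],"turn": 0,"gripper": 0.5}
    - {"slide": [0,0,0],"turn": 0,"gripper": 0.5}
    - {"slide": [0,0,-0.05],"turn": 0,"gripper": 0.5}

```text
time_s: 29.82
tcp_pos: [0.566, -0.2782, 0.0236]
eef_rot: [180.0, -0.1, -179.9]
contact_force: [0.3, 0.3, -0.8]
gripper_width: 0.0602
gripper_force: 25.0
```

>>> send_rows:
  moves:
    - {"slide": [0,0,-0.15],"turn": 0,"gripper": 0.5}
    - {"slide": [0,0,-0.35],"turn": 0,"gripper": 0.5}
    - {"slide": [0,0,-0.55],"turn": 0,"gripper": 0.5}
    - {"slide": [0,0,-0.75],"turn": 0,"gripper": 0.5}
    - {"slide": [0,0,-0.95],"turn": 0,"gripper": 0.5}

```text
time_s: 30.23
tcp_pos: [0.5661, -0.2784, 0.1684]
eef_rot: [180.0, -0.0, -179.9]
contact_force: [1.0, -0.1, -1.4]
gripper_width: 0.0602
gripper_force: 25.0
```

>>> send_rows:
  moves:
    - {"slide": [-0.05,0.15,0],"turn": 0,"gripper": 0.5}
    - {"slide": [-0.1,0.35,0],"turn": 0,"gripper": 0.5}
    - {"slide": [-0.15,0.55,0],"turn": 0,"gripper": 0.5}
    - {"slide": [-0.2,0.75,0],"turn": 0,"gripper": 0.5}
    - {"slide": [-0.25,0.95,0],"turn": 0,"gripper": 0.5}

```text
time_s: 30.65
tcp_pos: [0.6038, -0.1346, 0.1671]
eef_rot: [180.0, 0.0, -180.0]
contact_force: [0.3, -0.2, -1.2]
gripper_width: 0.0601
gripper_force: 25.0
```

>>> send_rows:
  moves:
    - {"slide": [-0.08,0.24,0],"turn": 0,"gripper": 0.5}
    - {"slide": [-0.16,0.48,0],"turn": 0,"gripper": 0.5}
    - {"slide": [-0.23,0.7,0],"turn": 0,"gripper": 0.5}
    - {"slide": [-0.29,0.88,0],"turn": 0,"gripper": 0.5}
    - {"slide": [-0.33,1,0],"turn": 0,"gripper": 0.5}

```text
time_s: 31.07
tcp_pos: [0.6538, 0.0169, 0.1669]
eef_rot: [180.0, 0.0, -179.8]
contact_force: [0.4, -0.5, -1.7]
gripper_width: 0.0604
gripper_force: 25.0
```

>>> send_rows:
  moves:
    - {"slide": [0,0.15,0],"turn": 0,"gripper": 0.5}
    - {"slide": [0,0.265,0.1],"turn": 0,"gripper": 0.5}
    - {"slide": [0,0.265,0.25],"turn": 0,"gripper": 0.5}
    - {"slide": [0,0.265,0.4],"turn": 0,"gripper": 0.5}
    - {"slide": [0,0.265,0.4],"turn": 0,"gripper": 0.5}

```text
time_s: 31.48
tcp_pos: [0.6501, 0.0535, 0.1021]
eef_rot: [-179.9, -0.4, -180.0]
contact_force: [-0.5, -0.4, -2.0]
gripper_width: 0.0605
gripper_force: 25.0
```

>>> send_rows:
  moves:
    - {"slide": [0,0,0],"turn": 0,"gripper": 0.5}
    - {"slide": [0,0,0],"turn": 0,"gripper": 0.5}
    - {"slide": [0,0,0],"turn": 0,"gripper": 0.5}
    - {"slide": [0,0,0],"turn": 0,"gripper": 0.5}
    - {"slide": [0,0,0],"turn": 0,"gripper": 0.5}

```text
time_s: 31.9
tcp_pos: [0.6538, 0.0538, 0.1078]
eef_rot: [180.0, 0.1, -179.9]
contact_force: [-0.1, 0.6, -1.1]
gripper_width: 0.0603
gripper_force: 25.0
```

>>> send_rows:
  moves:
    - {"slide": [0.01,0,0.12],"turn": 0,"gripper": 0.5}
    - {"slide": [0.01,0,0.24],"turn": 0,"gripper": 0.5}
    - {"slide": [0.01,0,0.32],"turn": 0,"gripper": 0.5}
    - {"slide": [0.01,0,0.36],"turn": 0,"gripper": 0.5}
    - {"slide": [0.01,0,0.36],"turn": 0,"gripper": 0.5}

```text
time_s: 32.32
tcp_pos: [0.6519, 0.0535, 0.0531]
eef_rot: [-179.9, -0.0, -179.9]
contact_force: [-0.3, 0.0, -0.6]
gripper_width: 0.0599
gripper_force: 25.0
```

>>> send_rows:
  moves:
    - {"slide": [0,0,0],"turn": 0,"gripper": 0.5}
    - {"slide": [0,0,0],"turn": 0,"gripper": 1}
    - {"slide": [0,0,0],"turn": 0,"gripper": 1}
    - {"slide": [0,0,0],"turn": 0,"gripper": 1}
    - {"slide": [0,0,0],"turn": 0,"gripper": 1}

```text
time_s: 32.73
tcp_pos: [0.6519, 0.054, 0.0527]
eef_rot: [180.0, 0.0, -179.9]
contact_force: [0.1, 0.5, -0.2]
gripper_width: 0.081
gripper_force: 0.0
```

>>> send_rows:
  moves:
    - {"slide": [0,0,-0.1],"turn": 0,"gripper": 1}
    - {"slide": [0,0,-0.25],"turn": 0,"gripper": 1}
    - {"slide": [0,0,-0.45],"turn": 0,"gripper": 1}
    - {"slide": [0,0,-0.65],"turn": 0,"gripper": 1}
    - {"slide": [0,0,-0.75],"turn": 0,"gripper": 1}

```text
time_s: 33.15
tcp_pos: [0.6533, 0.0541, 0.1692]
eef_rot: [180.0, 0.3, -179.9]
contact_force: [0.5, -0.2, 1.2]
gripper_width: 0.0874
gripper_force: 0.0
```

>>> send_rows:
  moves:
    - {"slide": [0.08,-0.16,0],"turn": 0,"gripper": 1}
    - {"slide": [0.16,-0.32,0],"turn": 0,"gripper": 1}
    - {"slide": [0.24,-0.48,0],"turn": 0,"gripper": 1}
    - {"slide": [0.32,-0.64,0],"turn": 0,"gripper": 1}
    - {"slide": [0.4,-0.8,0],"turn": 0,"gripper": 1}

```text
time_s: 33.57
tcp_pos: [0.5912, -0.067, 0.1653]
eef_rot: [180.0, 0.0, -179.9]
contact_force: [-1.2, 0.6, 0.0]
gripper_width: 0.0879
gripper_force: 0.0
```

>>> send_rows:
  moves:
    - {"slide": [0.08,-0.16,0],"turn": 0,"gripper": 1}
    - {"slide": [0.16,-0.32,0],"turn": 0,"gripper": 1}
    - {"slide": [0.24,-0.48,0],"turn": 0,"gripper": 1}
    - {"slide": [0.32,-0.64,0],"turn": 0,"gripper": 1}
    - {"slide": [0.4,-0.8,0],"turn": 0,"gripper": 1}

```text
time_s: 33.98
tcp_pos: [0.5313, -0.1873, 0.1653]
eef_rot: [-180.0, 0.0, -179.9]
contact_force: [-0.7, -0.6, -0.2]
gripper_width: 0.0877
gripper_force: 0.0
```

>>> send_rows:
  moves:
    - {"slide": [0.08,-0.18,0],"turn": 0,"gripper": 1}
    - {"slide": [0.16,-0.36,0],"turn": 0,"gripper": 1}
    - {"slide": [0.24,-0.52,0],"turn": 0,"gripper": 1}
    - {"slide": [0.3,-0.65,0],"turn": 0,"gripper": 1}
    - {"slide": [0.3,-0.65,0],"turn": 0,"gripper": 1}

```text
time_s: 34.4
tcp_pos: [0.4855, -0.2863, 0.1652]
eef_rot: [-180.0, -0.0, 179.9]
contact_force: [-0.2, -0.8, -0.1]
gripper_width: 0.0877
gripper_force: 0.0
```

>>> send_rows:
  moves:
    - {"slide": [0,0,0.1],"turn": 0,"gripper": 1}
    - {"slide": [0,0,0.3],"turn": 0,"gripper": 1}
    - {"slide": [0,0,0.5],"turn": 0,"gripper": 1}
    - {"slide": [0,0,0.6],"turn": 0,"gripper": 1}
    - {"slide": [0,0,0.6],"turn": 0,"gripper": 1}

```text
time_s: 34.82
tcp_pos: [0.4848, -0.2829, 0.0716]
eef_rot: [179.9, -0.3, -180.0]
contact_force: [-0.4, 0.5, 0.0]
gripper_width: 0.0875
gripper_force: 0.0
```

>>> send_rows:
  moves:
    - {"slide": [0,0,0],"turn": 0,"gripper": 1}
    - {"slide": [0,0,0],"turn": 0,"gripper": 1}
    - {"slide": [0,0,0],"turn": 0,"gripper": 1}
    - {"slide": [0,0,0],"turn": 0,"gripper": 1}
    - {"slide": [0,0,0],"turn": 0,"gripper": 1}

```text
time_s: 35.23
tcp_pos: [0.4878, -0.2839, 0.0762]
eef_rot: [-180.0, 0.1, -179.9]
contact_force: [-0.2, -0.3, 0.0]
gripper_width: 0.0879
gripper_force: 0.0
```

>>> send_rows:
  moves:
    - {"slide": [0,0,0.15],"turn": 0,"gripper": 1}
    - {"slide": [0,0,0.3],"turn": 0,"gripper": 1}
    - {"slide": [0,0,0.39],"turn": 0,"gripper": 1}
    - {"slide": [0,0,0.39],"turn": 0,"gripper": 1}
    - {"slide": [0,0,0.39],"turn": 0,"gripper": 0.5}

```text
time_s: 35.65
tcp_pos: [0.487, -0.2838, 0.0166]
eef_rot: [-180.0, -0.1, -179.9]
contact_force: [-0.4, -0.3, 0.2]
gripper_width: 0.0848
gripper_force: 0.0
```

>>> send_rows:
  moves:
    - {"slide": [0,0,0],"turn": 0,"gripper": 0.5}
    - {"slide": [0,0,0],"turn": 0,"gripper": 0.5}
    - {"slide": [0,0,0],"turn": 0,"gripper": 0.5}
    - {"slide": [0,0,0],"turn": 0,"gripper": 0.5}
    - {"slide": [0,0,-0.05],"turn": 0,"gripper": 0.5}

```text
time_s: 36.07
tcp_pos: [0.4866, -0.2836, 0.0237]
eef_rot: [180.0, -0.1, -179.9]
contact_force: [0.0, -0.9, -1.5]
gripper_width: 0.06
gripper_force: 25.0
```

>>> send_rows:
  moves:
    - {"slide": [0,0,-0.15],"turn": 0,"gripper": 0.5}
    - {"slide": [0,0,-0.35],"turn": 0,"gripper": 0.5}
    - {"slide": [0,0,-0.55],"turn": 0,"gripper": 0.5}
    - {"slide": [0,0,-0.75],"turn": 0,"gripper": 0.5}
    - {"slide": [0,0,-0.95],"turn": 0,"gripper": 0.5}

```text
time_s: 36.48
tcp_pos: [0.4867, -0.2836, 0.1688]
eef_rot: [180.0, 0.0, -179.9]
contact_force: [0.6, -0.5, -1.4]
gripper_width: 0.0604
gripper_force: 25.0
```

>>> send_rows:
  moves:
    - {"slide": [-0.03,0.15,0],"turn": 0,"gripper": 0.5}
    - {"slide": [-0.07,0.35,0],"turn": 0,"gripper": 0.5}
    - {"slide": [-0.11,0.55,0],"turn": 0,"gripper": 0.5}
    - {"slide": [-0.15,0.75,0],"turn": 0,"gripper": 0.5}
    - {"slide": [-0.19,0.95,0],"turn": 0,"gripper": 0.5}

```text
time_s: 36.9
tcp_pos: [0.5153, -0.14, 0.1674]
eef_rot: [180.0, 0.0, -180.0]
contact_force: [1.6, -1.3, -1.7]
gripper_width: 0.0601
gripper_force: 25.0
```

>>> send_rows:
  moves:
    - {"slide": [-0.03,0.2,0],"turn": 0,"gripper": 0.5}
    - {"slide": [-0.07,0.4,0],"turn": 0,"gripper": 0.5}
    - {"slide": [-0.11,0.6,0],"turn": 0,"gripper": 0.5}
    - {"slide": [-0.15,0.8,0],"turn": 0,"gripper": 0.5}
    - {"slide": [-0.19,1,0],"turn": 0,"gripper": 0.5}

```text
time_s: 37.32
tcp_pos: [0.5436, 0.0103, 0.1674]
eef_rot: [180.0, 0.0, -179.9]
contact_force: [0.8, 0.5, -1.1]
gripper_width: 0.06
gripper_force: 25.0
```

>>> send_rows:
  moves:
    - {"slide": [-0.03,0.2,0],"turn": 0,"gripper": 0.5}
    - {"slide": [-0.07,0.4,0],"turn": 0,"gripper": 0.5}
    - {"slide": [-0.11,0.58,0],"turn": 0,"gripper": 0.5}
    - {"slide": [-0.11,0.72,0.1],"turn": 0,"gripper": 0.5}
    - {"slide": [-0.11,0.72,0.25],"turn": 0,"gripper": 0.5}

```text
time_s: 37.73
tcp_pos: [0.5622, 0.1209, 0.1314]
eef_rot: [179.8, 0.3, -179.8]
contact_force: [0.6, -0.3, -1.2]
gripper_width: 0.0601
gripper_force: 25.0
```

>>> send_rows:
  moves:
    - {"slide": [0,0,0.1],"turn": 0,"gripper": 0.5}
    - {"slide": [0,0,0.15],"turn": 0,"gripper": 0.5}
    - {"slide": [0,0,0.15],"turn": 0,"gripper": 0.5}
    - {"slide": [0,0,0.15],"turn": 0,"gripper": 0.5}
    - {"slide": [0,0,0.15],"turn": 0,"gripper": 0.5}

```text
time_s: 38.15
tcp_pos: [0.5609, 0.1168, 0.1079]
eef_rot: [180.0, 0.1, -179.9]
contact_force: [0.1, 0.3, -0.4]
gripper_width: 0.0605
gripper_force: 25.0
```

>>> send_rows:
  moves:
    - {"slide": [0,0,0.12],"turn": 0,"gripper": 0.5}
    - {"slide": [0,0,0.24],"turn": 0,"gripper": 0.5}
    - {"slide": [0,0,0.32],"turn": 0,"gripper": 0.5}
    - {"slide": [0,0,0.36],"turn": 0,"gripper": 0.5}
    - {"slide": [0,0,0.36],"turn": 0,"gripper": 0.5}

```text
time_s: 38.57
tcp_pos: [0.5612, 0.1168, 0.0536]
eef_rot: [180.0, 0.1, -179.9]
contact_force: [0.5, 0.2, -0.8]
gripper_width: 0.0599
gripper_force: 25.0
```

>>> send_rows:
  moves:
    - {"slide": [0,0,0],"turn": 0,"gripper": 0.5}
    - {"slide": [0,0,0],"turn": 0,"gripper": 1}
    - {"slide": [0,0,0],"turn": 0,"gripper": 1}
    - {"slide": [0,0,0],"turn": 0,"gripper": 1}
    - {"slide": [0,0,0],"turn": 0,"gripper": 1}

```text
time_s: 38.98
tcp_pos: [0.5604, 0.1169, 0.0529]
eef_rot: [180.0, 0.0, -179.9]
contact_force: [0.8, 0.1, -0.5]
gripper_width: 0.0815
gripper_force: 0.0
```

>>> send_rows:
  moves:
    - {"slide": [0,0,-0.1],"turn": 0,"gripper": 1}
    - {"slide": [0,0,-0.25],"turn": 0,"gripper": 1}
    - {"slide": [0,0,-0.45],"turn": 0,"gripper": 1}
    - {"slide": [0,0,-0.65],"turn": 0,"gripper": 1}
    - {"slide": [0,0,-0.75],"turn": 0,"gripper": 1}

```text
time_s: 39.4
tcp_pos: [0.5616, 0.1173, 0.169]
eef_rot: [179.9, 0.2, -179.9]
contact_force: [1.0, 0.6, 0.8]
gripper_width: 0.0877
gripper_force: 0.0
```

>>> send_rows:
  moves:
    - {"slide": [0.07,-0.19,0],"turn": 0,"gripper": 1}
    - {"slide": [0.15,-0.38,0],"turn": 0,"gripper": 1}
    - {"slide": [0.22,-0.57,0],"turn": 0,"gripper": 1}
    - {"slide": [0.3,-0.76,0],"turn": 0,"gripper": 1}
    - {"slide": [0.38,-0.95,0],"turn": 0,"gripper": 1}

```text
time_s: 39.82
tcp_pos: [0.5026, -0.0268, 0.1653]
eef_rot: [180.0, 0.0, -179.9]
contact_force: [1.0, -0.1, -0.5]
gripper_width: 0.0879
gripper_force: 0.0
```

>>> send_rows:
  moves:
    - {"slide": [0.07,-0.19,0],"turn": 0,"gripper": 1}
    - {"slide": [0.15,-0.38,0],"turn": 0,"gripper": 1}
    - {"slide": [0.22,-0.57,0],"turn": 0,"gripper": 1}
    - {"slide": [0.3,-0.76,0],"turn": 0,"gripper": 1}
    - {"slide": [0.38,-0.95,0],"turn": 0,"gripper": 1}

```text
time_s: 40.23
tcp_pos: [0.4458, -0.1695, 0.1654]
eef_rot: [-180.0, 0.0, -179.9]
contact_force: [1.0, 0.0, 0.3]
gripper_width: 0.0878
gripper_force: 0.0
```

>>> send_rows:
  moves:
    - {"slide": [0.08,-0.2,0],"turn": 0,"gripper": 1}
    - {"slide": [0.16,-0.4,0],"turn": 0,"gripper": 1}
    - {"slide": [0.24,-0.6,0],"turn": 0,"gripper": 1}
    - {"slide": [0.3,-0.785,0],"turn": 0,"gripper": 1}
    - {"slide": [0.3,-0.785,0],"turn": 0,"gripper": 1}

```text
time_s: 40.65
tcp_pos: [0.4001, -0.2893, 0.1651]
eef_rot: [-180.0, -0.0, 179.9]
contact_force: [0.2, 0.3, -0.3]
gripper_width: 0.0878
gripper_force: 0.0
```

>>> send_rows:
  moves:
    - {"slide": [0,0,0.1],"turn": 0,"gripper": 1}
    - {"slide": [0,0,0.3],"turn": 0,"gripper": 1}
    - {"slide": [0,0,0.5],"turn": 0,"gripper": 1}
    - {"slide": [0,0,0.6],"turn": 0,"gripper": 1}
    - {"slide": [0,0,0.6],"turn": 0,"gripper": 1}

```text
time_s: 41.07
tcp_pos: [0.3993, -0.2853, 0.072]
eef_rot: [179.9, -0.3, -180.0]
contact_force: [-0.5, 0.6, -0.7]
gripper_width: 0.0875
gripper_force: 0.0
```

>>> send_rows:
  moves:
    - {"slide": [0,0,0],"turn": 0,"gripper": 1}
    - {"slide": [0,0,0],"turn": 0,"gripper": 1}
    - {"slide": [0,0,0],"turn": 0,"gripper": 1}
    - {"slide": [0,0,0],"turn": 0,"gripper": 1}
    - {"slide": [0,0,0],"turn": 0,"gripper": 1}

```text
time_s: 41.48
tcp_pos: [0.4023, -0.2862, 0.0761]
eef_rot: [-180.0, 0.1, -179.9]
contact_force: [-0.2, -0.6, 0.1]
gripper_width: 0.0876
gripper_force: 0.0
```

>>> send_rows:
  moves:
    - {"slide": [0,0,0.15],"turn": 0,"gripper": 1}
    - {"slide": [0,0,0.3],"turn": 0,"gripper": 1}
    - {"slide": [0,0,0.39],"turn": 0,"gripper": 1}
    - {"slide": [0,0,0.39],"turn": 0,"gripper": 1}
    - {"slide": [0,0,0.39],"turn": 0,"gripper": 0.5}

```text
time_s: 41.9
tcp_pos: [0.4015, -0.2861, 0.0166]
eef_rot: [180.0, -0.1, -179.9]
contact_force: [1.0, -0.5, 0.3]
gripper_width: 0.0849
gripper_force: 0.0
```

>>> send_rows:
  moves:
    - {"slide": [0,0,0],"turn": 0,"gripper": 0.5}
    - {"slide": [0,0,0],"turn": 0,"gripper": 0.5}
    - {"slide": [0,0,0],"turn": 0,"gripper": 0.5}
    - {"slide": [0,0,0],"turn": 0,"gripper": 0.5}
    - {"slide": [0,0,-0.05],"turn": 0,"gripper": 0.5}

```text
time_s: 42.32
tcp_pos: [0.4011, -0.2859, 0.0238]
eef_rot: [180.0, -0.1, -179.9]
contact_force: [-0.6, 0.7, -1.0]
gripper_width: 0.0601
gripper_force: 25.0
```

>>> send_rows:
  moves:
    - {"slide": [0,0,-0.15],"turn": 0,"gripper": 0.5}
    - {"slide": [0,0,-0.35],"turn": 0,"gripper": 0.5}
    - {"slide": [0,0,-0.55],"turn": 0,"gripper": 0.5}
    - {"slide": [0,0,-0.75],"turn": 0,"gripper": 0.5}
    - {"slide": [0,0,-0.95],"turn": 0,"gripper": 0.5}

```text
time_s: 42.73
tcp_pos: [0.4011, -0.286, 0.1688]
eef_rot: [-180.0, 0.0, -179.9]
contact_force: [1.0, -1.0, -1.6]
gripper_width: 0.0602
gripper_force: 25.0
```

>>> send_rows:
  moves:
    - {"slide": [-0.05,0.1,0],"turn": 0,"gripper": 0.5}
    - {"slide": [-0.1,0.25,0],"turn": 0,"gripper": 0.5}
    - {"slide": [-0.15,0.45,0],"turn": 0,"gripper": 0.5}
    - {"slide": [-0.2,0.65,0],"turn": 0,"gripper": 0.5}
    - {"slide": [-0.25,0.85,0],"turn": 0,"gripper": 0.5}

```text
time_s: 43.15
tcp_pos: [0.4388, -0.1574, 0.1674]
eef_rot: [180.0, 0.0, -180.0]
contact_force: [1.1, -0.1, -0.0]
gripper_width: 0.0602
gripper_force: 25.0
```

>>> send_rows:
  moves:
    - {"slide": [-0.03,0.19,0],"turn": 0,"gripper": 0.5}
    - {"slide": [-0.06,0.38,0],"turn": 0,"gripper": 0.5}
    - {"slide": [-0.1,0.57,0],"turn": 0,"gripper": 0.5}
    - {"slide": [-0.13,0.76,0],"turn": 0,"gripper": 0.5}
    - {"slide": [-0.15,0.95,0],"turn": 0,"gripper": 0.5}

```text
time_s: 43.57
tcp_pos: [0.4613, -0.0146, 0.1674]
eef_rot: [180.0, 0.0, -179.9]
contact_force: [1.0, -0.7, -0.7]
gripper_width: 0.0601
gripper_force: 25.0
```

>>> send_rows:
  moves:
    - {"slide": [0,0.2,0],"turn": 0,"gripper": 0.5}
    - {"slide": [0,0.4,0],"turn": 0,"gripper": 0.5}
    - {"slide": [0,0.57,0],"turn": 0,"gripper": 0.5}
    - {"slide": [0,0.57,0.1],"turn": 0,"gripper": 0.5}
    - {"slide": [0,0.57,0.25],"turn": 0,"gripper": 0.5}

```text
time_s: 43.98
tcp_pos: [0.4627, 0.0717, 0.1312]
eef_rot: [179.9, 0.3, -179.8]
contact_force: [0.0, 0.0, -1.2]
gripper_width: 0.0605
gripper_force: 25.0
```

>>> send_rows:
  moves:
    - {"slide": [0,0,0.1],"turn": 0,"gripper": 0.5}
    - {"slide": [0,0,0.15],"turn": 0,"gripper": 0.5}
    - {"slide": [0,0,0.15],"turn": 0,"gripper": 0.5}
    - {"slide": [0,0,0.15],"turn": 0,"gripper": 0.5}
    - {"slide": [0,0,0.15],"turn": 0,"gripper": 0.5}

```text
time_s: 44.4
tcp_pos: [0.4619, 0.0696, 0.1077]
eef_rot: [180.0, 0.1, -179.9]
contact_force: [-0.8, -0.5, -0.5]
gripper_width: 0.06
gripper_force: 25.0
```

>>> send_rows:
  moves:
    - {"slide": [0,0,0.12],"turn": 0,"gripper": 0.5}
    - {"slide": [0,0,0.24],"turn": 0,"gripper": 0.5}
    - {"slide": [0,0,0.32],"turn": 0,"gripper": 0.5}
    - {"slide": [0,0,0.36],"turn": 0,"gripper": 0.5}
    - {"slide": [0,0,0.36],"turn": 0,"gripper": 0.5}

```text
time_s: 44.82
tcp_pos: [0.4619, 0.0696, 0.053]
eef_rot: [180.0, 0.0, -179.9]
contact_force: [0.0, -0.7, -0.1]
gripper_width: 0.0603
gripper_force: 25.0
```

>>> send_rows:
  moves:
    - {"slide": [0,0,0],"turn": 0,"gripper": 0.5}
    - {"slide": [0,0,0],"turn": 0,"gripper": 1}
    - {"slide": [0,0,0],"turn": 0,"gripper": 1}
    - {"slide": [0,0,0],"turn": 0,"gripper": 1}
    - {"slide": [0,0,0],"turn": 0,"gripper": 1}

```text
time_s: 45.23
tcp_pos: [0.4614, 0.0695, 0.0529]
eef_rot: [180.0, 0.0, -179.9]
contact_force: [0.9, -0.4, 0.1]
gripper_width: 0.0812
gripper_force: 0.0
```

>>> send_rows:
  moves:
    - {"slide": [0,0,-0.1],"turn": 0,"gripper": 1}
    - {"slide": [0,0,-0.25],"turn": 0,"gripper": 1}
    - {"slide": [0,0,-0.45],"turn": 0,"gripper": 1}
    - {"slide": [0,0,-0.65],"turn": 0,"gripper": 1}
    - {"slide": [0,0,-0.75],"turn": 0,"gripper": 1}

```text
time_s: 45.65
tcp_pos: [0.4625, 0.0699, 0.1687]
eef_rot: [179.9, 0.2, -179.9]
contact_force: [1.3, 1.0, 0.5]
gripper_width: 0.0878
gripper_force: 0.0
```

>>> send_rows:
  moves:
    - {"slide": [0,-0.2,0],"turn": 0,"gripper": 1}
    - {"slide": [0,-0.4,0],"turn": 0,"gripper": 1}
    - {"slide": [0,-0.6,0],"turn": 0,"gripper": 1}
    - {"slide": [0,-0.8,0],"turn": 0,"gripper": 1}
    - {"slide": [0,-1,0],"turn": 0,"gripper": 1}

```text
time_s: 46.07
tcp_pos: [0.4612, -0.0818, 0.1654]
eef_rot: [180.0, 0.0, -179.9]
contact_force: [0.3, -0.2, 0.3]
gripper_width: 0.0883
gripper_force: 0.0
```

>>> send_rows:
  moves:
    - {"slide": [0.03,-0.2,0],"turn": 0,"gripper": 1}
    - {"slide": [0.06,-0.4,0],"turn": 0,"gripper": 1}
    - {"slide": [0.1,-0.6,0],"turn": 0,"gripper": 1}
    - {"slide": [0.15,-0.8,0],"turn": 0,"gripper": 1}
    - {"slide": [0.2,-1,0],"turn": 0,"gripper": 1}

```text
time_s: 46.48
tcp_pos: [0.431, -0.232, 0.1653]
eef_rot: [-180.0, 0.0, -179.9]
contact_force: [1.5, 0.9, 0.8]
gripper_width: 0.088
gripper_force: 0.0
```

>>> send_rows:
  moves:
    - {"slide": [0.03,-0.23,0],"turn": 0,"gripper": 1}
    - {"slide": [0.06,-0.46,0],"turn": 0,"gripper": 1}
    - {"slide": [0.09,-0.69,0],"turn": 0,"gripper": 1}
    - {"slide": [0.11,-0.9,0],"turn": 0,"gripper": 1}
    - {"slide": [0.11,-1,0],"turn": 0,"gripper": 1}

```text
time_s: 46.9
tcp_pos: [0.4144, -0.3836, 0.1649]
eef_rot: [-180.0, -0.0, 180.0]
contact_force: [0.1, 0.3, 0.7]
gripper_width: 0.0878
gripper_force: 0.0
```

>>> send_rows:
  moves:
    - {"slide": [0,-0.07,0.1],"turn": 0,"gripper": 1}
    - {"slide": [0,-0.07,0.3],"turn": 0,"gripper": 1}
    - {"slide": [0,-0.07,0.5],"turn": 0,"gripper": 1}
    - {"slide": [0,-0.07,0.6],"turn": 0,"gripper": 1}
    - {"slide": [0,-0.07,0.6],"turn": 0,"gripper": 1}

```text
time_s: 47.32
tcp_pos: [0.4128, -0.3899, 0.0713]
eef_rot: [179.8, -0.3, 180.0]
contact_force: [-1.1, 0.3, 0.1]
gripper_width: 0.0878
gripper_force: 0.0
```

>>> send_rows:
  moves:
    - {"slide": [0,0,0],"turn": 0,"gripper": 1}
    - {"slide": [0,0,0],"turn": 0,"gripper": 1}
    - {"slide": [0,0,0],"turn": 0,"gripper": 1}
    - {"slide": [0,0,0],"turn": 0,"gripper": 1}
    - {"slide": [0,0,0],"turn": 0,"gripper": 1}

```text
time_s: 47.73
tcp_pos: [0.4159, -0.3913, 0.0762]
eef_rot: [-180.0, 0.1, -179.9]
contact_force: [0.4, -0.1, 0.6]
gripper_width: 0.088
gripper_force: 0.0
```

```bash
python3 -c "
from h import *
c=cap('scene'); i=c['img'][130:280,200:440,::-1]
cv2.imwrite('pics/g3.png',cv2.resize(i,None,fx=3,fy=3,interpolation=cv2.INTER_CUBIC))"
```

```text
(no output)
```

View pics/g3.png

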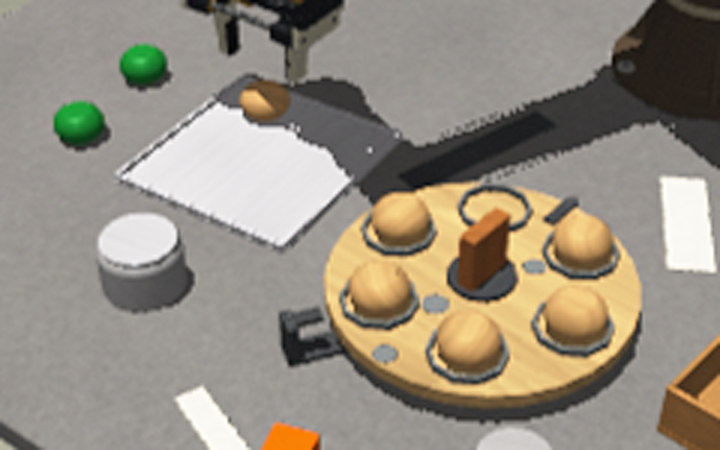

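Five feet sit flat in their wells, and the last one is in the tray at crop (264,100).

>>> send_rows:
  moves:
    - {"slide": [0,0,0.15],"turn": 0,"gripper": 1}
    - {"slide": [0,0,0.3],"turn": 0,"gripper": 1}
    - {"slide": [0,0,0.39],"turn": 0,"gripper": 1}
    - {"slide": [0,0,0.39],"turn": 0,"gripper": 1}
    - {"slide": [0,0,0.39],"turn": 0,"gripper": 0.5}

```text
time_s: 48.2
tcp_pos: [0.415, -0.391, 0.0165]
eef_rot: [180.0, -0.1, -179.9]
contact_force: [0.0, -0.0, 0.7]
gripper_width: 0.0846
gripper_force: 0.0
```

>>> send_rows:
  moves:
    - {"slide": [0,0,0],"turn": 0,"gripper": 0.5}
    - {"slide": [0,0,0],"turn": 0,"gripper": 0.5}
    - {"slide": [0,0,0],"turn": 0,"gripper": 0.5}
    - {"slide": [0,0,0],"turn": 0,"gripper": 0.5}
    - {"slide": [0,0,-0.05],"turn": 0,"gripper": 0.5}

```text
time_s: 48.62
tcp_pos: [0.4147, -0.3908, 0.0237]
eef_rot: [180.0, -0.1, -179.9]
contact_force: [0.0, 0.1, -1.0]
gripper_width: 0.0607
gripper_force: 25.0
```

>>> send_rows:
  moves:
    - {"slide": [0,0,-0.15],"turn": 0,"gripper": 0.5}
    - {"slide": [0,0,-0.35],"turn": 0,"gripper": 0.5}
    - {"slide": [0,0,-0.55],"turn": 0,"gripper": 0.5}
    - {"slide": [0,0,-0.75],"turn": 0,"gripper": 0.5}
    - {"slide": [0,0,-0.95],"turn": 0,"gripper": 0.5}

```text
time_s: 49.03
tcp_pos: [0.4148, -0.3909, 0.1688]
eef_rot: [-180.0, 0.0, -179.9]
contact_force: [1.0, -0.5, -1.8]
gripper_width: 0.0607
gripper_force: 25.0
```

>>> send_rows:
  moves:
    - {"slide": [-0.05,0.1,0],"turn": 0,"gripper": 0.5}
    - {"slide": [-0.1,0.25,0],"turn": 0,"gripper": 0.5}
    - {"slide": [-0.15,0.45,0],"turn": 0,"gripper": 0.5}
    - {"slide": [-0.2,0.65,0],"turn": 0,"gripper": 0.5}
    - {"slide": [-0.25,0.85,0],"turn": 0,"gripper": 0.5}

```text
time_s: 49.45
tcp_pos: [0.4524, -0.2624, 0.1673]
eef_rot: [180.0, 0.0, -180.0]
contact_force: [-0.7, 0.2, -1.2]
gripper_width: 0.0605
gripper_force: 25.0
```

>>> send_rows:
  moves:
    - {"slide": [0,0.19,0],"turn": 0,"gripper": 0.5}
    - {"slide": [0,0.38,0],"turn": 0,"gripper": 0.5}
    - {"slide": [0,0.57,0],"turn": 0,"gripper": 0.5}
    - {"slide": [0,0.76,0],"turn": 0,"gripper": 0.5}
    - {"slide": [0,0.95,0],"turn": 0,"gripper": 0.5}

```text
time_s: 49.87
tcp_pos: [0.452, -0.1197, 0.1673]
eef_rot: [180.0, 0.0, -179.9]
contact_force: [1.3, -0.4, -1.2]
gripper_width: 0.0604
gripper_force: 25.0
```

>>> send_rows:
  moves:
    - {"slide": [0,0.2,0],"turn": 0,"gripper": 0.5}
    - {"slide": [0,0.4,0],"turn": 0,"gripper": 0.5}
    - {"slide": [0,0.535,0],"turn": 0,"gripper": 0.5}
    - {"slide": [0,0.535,0.1],"turn": 0,"gripper": 0.5}
    - {"slide": [0,0.535,0.25],"turn": 0,"gripper": 0.5}

```text
time_s: 50.28
tcp_pos: [0.454, -0.0391, 0.1313]
eef_rot: [179.9, 0.3, -179.8]
contact_force: [0.2, -1.1, -2.6]
gripper_width: 0.0605
gripper_force: 25.0
```

>>> send_rows:
  moves:
    - {"slide": [0,0,0.1],"turn": 0,"gripper": 0.5}
    - {"slide": [0,0,0.15],"turn": 0,"gripper": 0.5}
    - {"slide": [0,0,0.15],"turn": 0,"gripper": 0.5}
    - {"slide": [0,0,0.15],"turn": 0,"gripper": 0.5}
    - {"slide": [0,0,0.15],"turn": 0,"gripper": 0.5}

```text
time_s: 50.7
tcp_pos: [0.4531, -0.0408, 0.1076]
eef_rot: [180.0, 0.1, -179.9]
contact_force: [0.1, -0.8, -0.4]
gripper_width: 0.0603
gripper_force: 25.0
```

>>> send_rows:
  moves:
    - {"slide": [0,0,0.12],"turn": 0,"gripper": 0.5}
    - {"slide": [0,0,0.24],"turn": 0,"gripper": 0.5}
    - {"slide": [0,0,0.32],"turn": 0,"gripper": 0.5}
    - {"slide": [0,0,0.36],"turn": 0,"gripper": 0.5}
    - {"slide": [0,0,0.36],"turn": 0,"gripper": 0.5}

```text
time_s: 51.12
tcp_pos: [0.4528, -0.041, 0.053]
eef_rot: [-180.0, 0.0, -179.9]
contact_force: [0.7, 1.2, -0.4]
gripper_width: 0.0605
gripper_force: 25.0
```

>>> send_rows:
  moves:
    - {"slide": [0,0,0],"turn": 0,"gripper": 0.5}
    - {"slide": [0,0,0],"turn": 0,"gripper": 1}
    - {"slide": [0,0,0],"turn": 0,"gripper": 1}
    - {"slide": [0,0,0],"turn": 0,"gripper": 1}
    - {"slide": [0,0,0],"turn": 0,"gripper": 1}

```text
time_s: 51.53
tcp_pos: [0.4526, -0.0407, 0.0529]
eef_rot: [180.0, 0.0, -179.9]
contact_force: [0.7, -0.5, -0.0]
gripper_width: 0.0816
gripper_force: 0.0
```

>>> send_rows:
  moves:
    - {"slide": [0,0,-0.1],"turn": 0,"gripper": 1}
    - {"slide": [0,0,-0.25],"turn": 0,"gripper": 1}
    - {"slide": [0,0,-0.45],"turn": 0,"gripper": 1}
    - {"slide": [0,0,-0.65],"turn": 0,"gripper": 1}
    - {"slide": [0,0,-0.75],"turn": 0,"gripper": 1}

```text
time_s: 51.95
tcp_pos: [0.4537, -0.0406, 0.1687]
eef_rot: [180.0, 0.2, -179.9]
contact_force: [1.1, 0.2, 0.2]
gripper_width: 0.0875
gripper_force: 0.0
```

>>> send_rows:
  moves:
    - {"slide": [-0.13,0.06,0],"turn": 0.01,"gripper": 1}
    - {"slide": [-0.26,0.12,0],"turn": 0.02,"gripper": 1}
    - {"slide": [-0.4,0.18,0],"turn": 0.03,"gripper": 1}
    - {"slide": [-0.53,0.25,0],"turn": 0.04,"gripper": 1}
    - {"slide": [-0.66,0.315,0],"turn": 0.05,"gripper": 1}

```text
time_s: 52.37
tcp_pos: [0.5522, 0.0071, 0.1652]
eef_rot: [180.0, 0.0, 175.5]
contact_force: [-0.0, 0.1, 0.5]
gripper_width: 0.0878
gripper_force: 0.0
```

>>> send_rows:
  moves:
    - {"slide": [0,0,0],"turn": 0,"gripper": 1}
    - {"slide": [0,0,0],"turn": 0,"gripper": 1}
    - {"slide": [0,0,0],"turn": 0,"gripper": 1}
    - {"slide": [0,0,0],"turn": 0,"gripper": 1}
    - {"slide": [0,0,0],"turn": 0,"gripper": 1}

```text
time_s: 52.78
tcp_pos: [0.5507, 0.0063, 0.1653]
eef_rot: [180.0, 0.0, 175.6]
contact_force: [0.1, 0.2, 0.6]
gripper_width: 0.0878
gripper_force: 0.0
```

```bash
python3 -c "
from h import *
a=cv2.imread('pics/t1.png')[150:210,295:355]; b=cv2.imread('pics/scene0.png')[212:262,283:333]
f=lambda i,k:cv2.resize(i,(400,400),interpolation=cv2.INTER_CUBIC)
cv2.imwrite('pics/fing.png',np.hstack([f(a,0),f(b,0)]))"
```

```text
(no output)
```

View pics/fing.png

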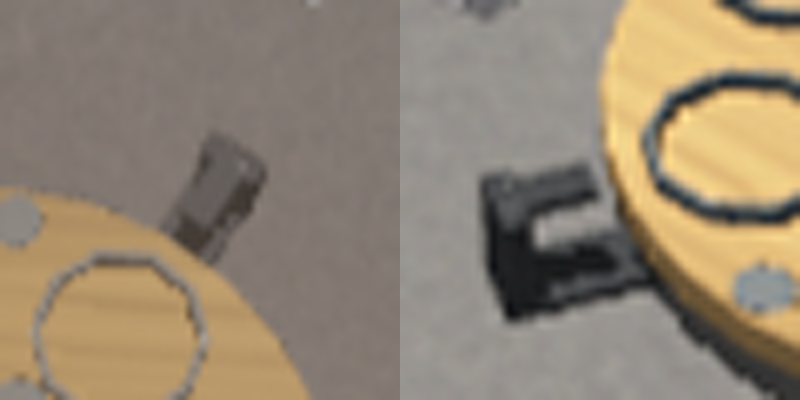

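```bash
python3 -c "
from h import *
T=cap('top');S=cap('scene');C=np.array([.5522,.0066])
a=np.radians(-34.6);r=np.array([np.cos(a),np.sin(a)]);t=np.array([-r[1],r[0]])
for R_ in(.165,.175,.185,.2):
  for s in(-.015,.015):
    for z in(0,.05):
      p=[*(C+R_*r+s*t),z]; u=proj(T,p);v=proj(S,p)
      print(R_,s,z,'top',((u-[295,150])*400/60).round(),'scene',((v-[283,212])*8+[400,0]).round())
# inverse: points
for q in((215,135),(265,168),(180,225),(213,262)): print(q,[unproj(T,(q[0]*.15+295,q[1]*.15+150),z)[:2].round(4).tolist() for z in(0,.05)])
for q in((485,180),(510,318),(595,165),(650,270)): print(q,[unproj(S,((q[0]-400)/8+283,q[1]/8+212),z)[:2].round(4).tolist() for z in(0,.05)])
"
```

```text
0.165 -0.015 0 top [211. 266.] scene [586. 237.]
0.165 -0.015 0.05 top [214. 249.] scene [583. 140.]
0.165 0.015 0 top [157. 230.] scene [611. 290.]
0.165 0.015 0.05 top [157. 212.] scene [608. 193.]
0.175 -0.015 0 top [223. 248.] scene [561. 243.]
0.175 -0.015 0.05 top [226. 230.] scene [557. 146.]
0.175 0.015 0 top [169. 213.] scene [586. 296.]
0.175 0.015 0.05 top [170. 193.] scene [582. 200.]
0.185 -0.015 0 top [235. 230.] scene [536. 249.]
0.185 -0.015 0.05 top [238. 212.] scene [531. 153.]
0.185 0.015 0 top [181. 195.] scene [560. 303.]
0.185 0.015 0.05 top [182. 175.] scene [556. 206.]
0.2 -0.015 0 top [252. 204.] scene [498. 258.]
0.2 -0.015 0.05 top [257. 184.] scene [492. 162.]
0.2 0.015 0 top [199. 168.] scene [521. 313.]
0.2 0.015 0.05 top [201. 147.] scene [516. 216.]
(215, 135) [[0.7411, -0.1026], [0.7309, -0.1012]]
(265, 168) [[0.725, -0.1256], [0.7155, -0.1232]]
(180, 225) [[0.6988, -0.0855], [0.6904, -0.0847]]
(213, 262) [[0.6812, -0.1004], [0.6735, -0.099]]
(485, 180) [[0.678, -0.1501], [0.7174, -0.1154]]
(510, 318) [[0.73, -0.0963], [0.7665, -0.0646]]
(595, 165) [[0.6463, -0.1208], [0.6875, -0.0877]]
(650, 270) [[0.6796, -0.0693], [0.7189, -0.039]]
```

The enlargement shows the index finger's outer edge at (215,135) to (265,168). Its middle lies at a bearing of about -35° from the turntable axis, and the pointer is at 175.4°. I'll pinch the handle now.

>>> send_rows:
  moves:
    - {"slide": [-0.005,0,0.1],"turn": 0,"gripper": 1}
    - {"slide": [-0.005,0,0.25],"turn": 0,"gripper": 1}
    - {"slide": [-0.005,0,0.4],"turn": 0,"gripper": 1}
    - {"slide": [-0.005,0,0.52],"turn": 0,"gripper": 1}
    - {"slide": [-0.005,0,0.6],"turn": 0,"gripper": 1}

```text
time_s: 53.3
tcp_pos: [0.5509, 0.0061, 0.0735]
eef_rot: [-180.0, -0.1, 175.5]
contact_force: [0.8, -0.1, 0.6]
gripper_width: 0.0878
gripper_force: 0.0
```

>>> send_rows:
  moves:
    - {"slide": [0,0,0],"turn": 0,"gripper": 1}
    - {"slide": [0,0,0],"turn": 0,"gripper": 0.4}
    - {"slide": [0,0,0],"turn": 0,"gripper": 0.4}
    - {"slide": [0,0,0],"turn": 0,"gripper": 0.4}
    - {"slide": [0,0,0],"turn": 0,"gripper": 0.4}

```text
time_s: 53.72
tcp_pos: [0.5527, 0.0067, 0.0762]
eef_rot: [180.0, 0.1, 175.6]
contact_force: [0.4, 0.0, -0.8]
gripper_width: 0.0662
gripper_force: 0.0
```

>>> send_rows:
  moves:
    - {"slide": [0,0,0],"turn": 0,"gripper": 0.33}
    - {"slide": [0,0,0],"turn": 0,"gripper": 0.31}
    - {"slide": [0,0,0],"turn": 0,"gripper": 0.29}
    - {"slide": [0,0,0],"turn": 0,"gripper": 0.27}
    - {"slide": [0,0,0],"turn": 0,"gripper": 0.25}
  newtons: 15

```text
time_s: 54.13
tcp_pos: [0.5521, 0.0065, 0.0751]
eef_rot: [180.0, 0.0, 175.6]
contact_force: [-0.7, 0.1, 0.7]
gripper_width: 0.0331
gripper_force: 0.0
```

>>> send_rows:
  moves:
    - {"slide": [0,0,0],"turn": 0,"gripper": 0.24}
    - {"slide": [0,0,0],"turn": 0,"gripper": 0.22}
    - {"slide": [0,0,0],"turn": 0,"gripper": 0.2}
    - {"slide": [0,0,0],"turn": 0,"gripper": 0.15}
    - {"slide": [0,0,0],"turn": 0,"gripper": 0.1}

```text
time_s: 54.55
tcp_pos: [0.5521, 0.0067, 0.075]
eef_rot: [180.0, 0.0, 175.6]
contact_force: [-0.8, 2.4, -0.5]
gripper_width: 0.0198
gripper_force: 15.0
```

>>> send_rows:
  moves:
    - {"slide": [0,0,0],"turn": 0,"gripper": 0.05}
    - {"slide": [0,0,0],"turn": 0,"gripper": 0.05}
    - {"slide": [0,0,0],"turn": 0,"gripper": 0.05}
    - {"slide": [0,0,0],"turn": 0,"gripper": 0.05}
    - {"slide": [0,0,0],"turn": 0,"gripper": 0.05}

```text
time_s: 54.97
tcp_pos: [0.552, 0.0067, 0.075]
eef_rot: [180.0, 0.0, 175.6]
contact_force: [-0.4, 3.9, -1.6]
gripper_width: 0.0197
gripper_force: 15.0
```

>>> send_rows:
  moves:
    - {"slide": [0,0,0],"turn": 0,"gripper": 0.05}
    - {"slide": [0,0,0],"turn": 0,"gripper": 0.05}
    - {"slide": [0,0,0],"turn": 0,"gripper": 0.05}
    - {"slide": [0,0,0],"turn": 0,"gripper": 0.05}
    - {"slide": [0,0,0],"turn": 0,"gripper": 0.05}
  newtons: 55

```text
time_s: 55.38
tcp_pos: [0.5521, 0.0067, 0.075]
eef_rot: [180.0, 0.0, 175.6]
contact_force: [-0.1, 5.0, -1.1]
gripper_width: 0.0198
gripper_force: 55.0
```

>>> send_rows:
  moves:
    - {"slide": [0,0,0],"turn": -0.004,"gripper": 0.05}
    - {"slide": [0,0,0],"turn": -0.012,"gripper": 0.05}
    - {"slide": [0,0,0],"turn": -0.026,"gripper": 0.05}
    - {"slide": [0,0,0],"turn": -0.046,"gripper": 0.05}
    - {"slide": [0,0,0],"turn": -0.07,"gripper": 0.05}

```text
time_s: 55.8
tcp_pos: [0.5521, 0.0067, 0.075]
eef_rot: [180.0, 0.0, -178.1]
contact_force: [0.1, 5.8, -0.7]
gripper_width: 0.0201
gripper_force: 55.0
```

>>> send_rows:
  moves:
    - {"slide": [0,0,0],"turn": -0.026,"gripper": 0.05}
    - {"slide": [0,0,0],"turn": -0.052,"gripper": 0.05}
    - {"slide": [0,0,0],"turn": -0.078,"gripper": 0.05}
    - {"slide": [0,0,0],"turn": -0.104,"gripper": 0.05}
    - {"slide": [0,0,0],"turn": -0.13,"gripper": 0.05}

```text
time_s: 56.22
tcp_pos: [0.552, 0.0067, 0.075]
eef_rot: [180.0, 0.0, -166.3]
contact_force: [-0.2, 4.3, -1.6]
gripper_width: 0.0196
gripper_force: 55.0
```

>>> send_rows:
  moves:
    - {"slide": [0,0,0],"turn": -0.026,"gripper": 0.05}
    - {"slide": [0,0,0],"turn": -0.052,"gripper": 0.05}
    - {"slide": [0,0,0],"turn": -0.078,"gripper": 0.05}
    - {"slide": [0,0,0],"turn": -0.104,"gripper": 0.05}
    - {"slide": [0,0,0],"turn": -0.13,"gripper": 0.05}

```text
time_s: 56.63
tcp_pos: [0.5521, 0.0066, 0.075]
eef_rot: [180.0, 0.0, -154.6]
contact_force: [-0.6, 4.5, -1.3]
gripper_width: 0.0199
gripper_force: 55.0
```

>>> send_rows:
  moves:
    - {"slide": [0,0,0],"turn": -0.026,"gripper": 0.05}
    - {"slide": [0,0,0],"turn": -0.052,"gripper": 0.05}
    - {"slide": [0,0,0],"turn": -0.078,"gripper": 0.05}
    - {"slide": [0,0,0],"turn": -0.104,"gripper": 0.05}
    - {"slide": [0,0,0],"turn": -0.13,"gripper": 0.05}

```text
time_s: 57.05
tcp_pos: [0.552, 0.0066, 0.075]
eef_rot: [180.0, 0.0, -142.9]
contact_force: [-0.5, 5.0, -1.0]
gripper_width: 0.02
gripper_force: 55.0
```

>>> send_rows:
  moves:
    - {"slide": [0,0,0],"turn": -0.026,"gripper": 0.05}
    - {"slide": [0,0,0],"turn": -0.052,"gripper": 0.05}
    - {"slide": [0,0,0],"turn": -0.078,"gripper": 0.05}
    - {"slide": [0,0,0],"turn": -0.104,"gripper": 0.05}
    - {"slide": [0,0,0],"turn": -0.13,"gripper": 0.05}

```text
time_s: 57.47
tcp_pos: [0.5521, 0.0066, 0.075]
eef_rot: [180.0, 0.0, -131.2]
contact_force: [-0.1, 4.0, -1.2]
gripper_width: 0.0193
gripper_force: 55.0
```

>>> send_rows:
  moves:
    - {"slide": [0,0,0],"turn": -0.026,"gripper": 0.05}
    - {"slide": [0,0,0],"turn": -0.052,"gripper": 0.05}
    - {"slide": [0,0,0],"turn": -0.078,"gripper": 0.05}
    - {"slide": [0,0,0],"turn": -0.104,"gripper": 0.05}
    - {"slide": [0,0,0],"turn": -0.13,"gripper": 0.05}

```text
time_s: 57.88
tcp_pos: [0.5521, 0.0066, 0.075]
eef_rot: [-180.0, 0.0, -119.5]
contact_force: [0.3, 4.6, -0.8]
gripper_width: 0.0198
gripper_force: 55.0
```

>>> send_rows:
  moves:
    - {"slide": [0,0,0],"turn": -0.026,"gripper": 0.05}
    - {"slide": [0,0,0],"turn": -0.052,"gripper": 0.05}
    - {"slide": [0,0,0],"turn": -0.078,"gripper": 0.05}
    - {"slide": [0,0,0],"turn": -0.104,"gripper": 0.05}
    - {"slide": [0,0,0],"turn": -0.13,"gripper": 0.05}

```text
time_s: 58.3
tcp_pos: [0.5521, 0.0065, 0.075]
eef_rot: [-180.0, 0.0, -107.8]
contact_force: [-0.2, 4.1, -1.4]
gripper_width: 0.0201
gripper_force: 55.0
```

>>> send_rows:
  moves:
    - {"slide": [0,0,0],"turn": -0.026,"gripper": 0.05}
    - {"slide": [0,0,0],"turn": -0.052,"gripper": 0.05}
    - {"slide": [0,0,0],"turn": -0.078,"gripper": 0.05}
    - {"slide": [0,0,0],"turn": -0.104,"gripper": 0.05}
    - {"slide": [0,0,0],"turn": -0.13,"gripper": 0.05}

```text
time_s: 58.72
tcp_pos: [0.5522, 0.0065, 0.075]
eef_rot: [-180.0, 0.0, -96.1]
contact_force: [-0.1, 3.4, -1.3]
gripper_width: 0.0197
gripper_force: 55.0
```

>>> send_rows:
  moves:
    - {"slide": [0,0,0],"turn": -0.026,"gripper": 0.05}
    - {"slide": [0,0,0],"turn": -0.052,"gripper": 0.05}
    - {"slide": [0,0,0],"turn": -0.078,"gripper": 0.05}
    - {"slide": [0,0,0],"turn": -0.104,"gripper": 0.05}
    - {"slide": [0,0,0],"turn": -0.13,"gripper": 0.05}

```text
time_s: 59.13
tcp_pos: [0.5522, 0.0065, 0.075]
eef_rot: [-180.0, 0.0, -84.4]
contact_force: [0.5, 4.0, -1.9]
gripper_width: 0.0195
gripper_force: 55.0
```

>>> send_rows:
  moves:
    - {"slide": [0,0,0],"turn": -0.026,"gripper": 0.05}
    - {"slide": [0,0,0],"turn": -0.052,"gripper": 0.05}
    - {"slide": [0,0,0],"turn": -0.078,"gripper": 0.05}
    - {"slide": [0,0,0],"turn": -0.104,"gripper": 0.05}
    - {"slide": [0,0,0],"turn": -0.13,"gripper": 0.05}

```text
time_s: 59.55
tcp_pos: [0.5522, 0.0065, 0.075]
eef_rot: [-180.0, 0.0, -72.7]
contact_force: [1.1, 4.3, -2.1]
gripper_width: 0.0199
gripper_force: 55.0
```

>>> send_rows:
  moves:
    - {"slide": [0,0,0],"turn": -0.026,"gripper": 0.05}
    - {"slide": [0,0,0],"turn": -0.052,"gripper": 0.05}
    - {"slide": [0,0,0],"turn": -0.078,"gripper": 0.05}
    - {"slide": [0,0,0],"turn": -0.104,"gripper": 0.05}
    - {"slide": [0,0,0],"turn": -0.13,"gripper": 0.05}

```text
time_s: 59.97
tcp_pos: [0.5523, 0.0065, 0.075]
eef_rot: [-180.0, -0.0, -61.0]
contact_force: [0.3, 3.6, -2.0]
gripper_width: 0.0199
gripper_force: 55.0
```

>>> send_rows:
  moves:
    - {"slide": [0,0,0],"turn": -0.026,"gripper": 0.05}
    - {"slide": [0,0,0],"turn": -0.052,"gripper": 0.05}
    - {"slide": [0,0,0],"turn": -0.078,"gripper": 0.05}
    - {"slide": [0,0,0],"turn": -0.104,"gripper": 0.05}
    - {"slide": [0,0,0],"turn": -0.13,"gripper": 0.05}

```text
time_s: 60.38
tcp_pos: [0.5523, 0.0065, 0.075]
eef_rot: [-180.0, -0.0, -49.3]
contact_force: [0.1, 4.3, -1.8]
gripper_width: 0.0194
gripper_force: 55.0
```

>>> send_rows:
  moves:
    - {"slide": [0,0,0],"turn": -0.026,"gripper": 0.05}
    - {"slide": [0,0,0],"turn": -0.052,"gripper": 0.05}
    - {"slide": [0,0,0],"turn": -0.076,"gripper": 0.05}
    - {"slide": [0,0,0],"turn": -0.098,"gripper": 0.05}
    - {"slide": [0,0,0],"turn": -0.116,"gripper": 0.05}

```text
time_s: 60.8
tcp_pos: [0.5523, 0.0066, 0.075]
eef_rot: [-180.0, -0.0, -38.9]
contact_force: [0.5, 4.2, -2.3]
gripper_width: 0.0197
gripper_force: 55.0
```

>>> send_rows:
  moves:
    - {"slide": [0,0,0],"turn": -0.015,"gripper": 0.05}
    - {"slide": [0,0,0],"turn": -0.027,"gripper": 0.05}
    - {"slide": [0,0,0],"turn": -0.036,"gripper": 0.05}
    - {"slide": [0,0,0],"turn": -0.041,"gripper": 0.05}
    - {"slide": [0,0,0],"turn": -0.044,"gripper": 0.05}

```text
time_s: 61.22
tcp_pos: [0.5523, 0.0066, 0.075]
eef_rot: [-180.0, -0.0, -35.0]
contact_force: [1.8, 3.7, -3.9]
gripper_width: 0.02
gripper_force: 55.0
```

```bash
python3 -c "
from h import *
print(get_state()['eef_rot'])
c=cap('scene'); i=c['img'][180:290,270:430,::-1]
cv2.imwrite('pics/g4.png',cv2.resize(i,None,fx=5,fy=5,interpolation=cv2.INTER_CUBIC))"
```

```text
[-1.79986396e+02 -1.56445385e-02 -3.50061941e+01]
```

View pics/g4.png

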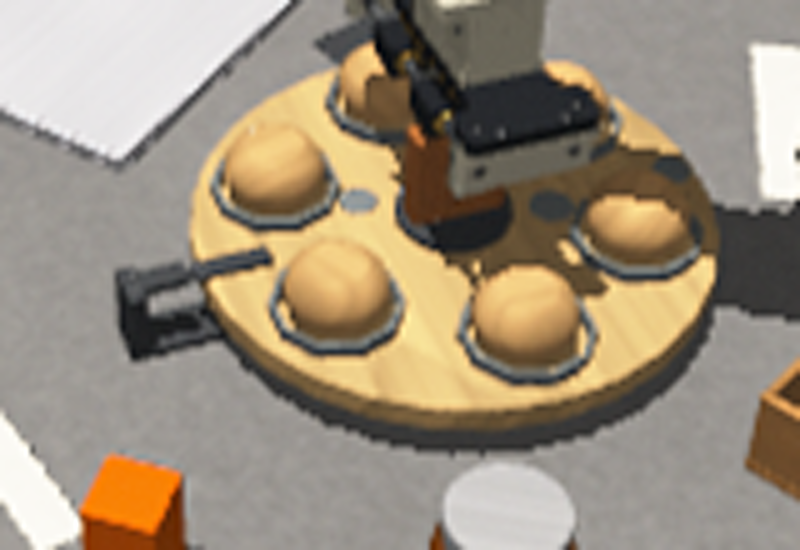

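>>> send_rows:
  moves:
    - {"slide": [0,0,0],"turn": 0,"gripper": 0.05}
    - {"slide": [0,0,0],"turn": 0,"gripper": 0.05}
    - {"slide": [0,0,0],"turn": 0,"gripper": 0.05}
    - {"slide": [0,0,0],"turn": 0,"gripper": 0.05}
    - {"slide": [0,0,0],"turn": 0,"gripper": 0.05}
  newtons: 15

```text
time_s: 61.68
tcp_pos: [0.5523, 0.0066, 0.075]
eef_rot: [-180.0, -0.0, -35.0]
contact_force: [3.0, 3.6, -4.6]
gripper_width: 0.0203
gripper_force: 15.0
```

>>> send_rows:
  moves:
    - {"slide": [0,0,0],"turn": 0,"gripper": 0.5}
    - {"slide": [0,0,0],"turn": 0,"gripper": 0.5}
    - {"slide": [0,0,0],"turn": 0,"gripper": 0.5}
    - {"slide": [0,0,0],"turn": 0,"gripper": 0.5}
    - {"slide": [0,0,0],"turn": 0,"gripper": 0.5}

```text
time_s: 62.1
tcp_pos: [0.5518, 0.0062, 0.0751]
eef_rot: [180.0, 0.0, -35.0]
contact_force: [-0.5, -0.5, -0.0]
gripper_width: 0.0428
gripper_force: 0.0
```

>>> send_rows:
  moves:
    - {"slide": [0,0,-0.1],"turn": 0,"gripper": 0.5}
    - {"slide": [0,0,-0.25],"turn": 0,"gripper": 0.5}
    - {"slide": [0,0,-0.45],"turn": 0,"gripper": 0.5}
    - {"slide": [0,0,-0.65],"turn": 0,"gripper": 0.5}
    - {"slide": [0,0,-0.85],"turn": 0,"gripper": 0.5}

```text
time_s: 62.52
tcp_pos: [0.5516, 0.0062, 0.2039]
eef_rot: [180.0, 0.0, -35.0]
contact_force: [0.4, 1.0, 1.1]
gripper_width: 0.0438
gripper_force: 0.0
```

>>> send_rows:
  moves:
    - {"slide": [-0.15,-0.16,0],"turn": 0,"gripper": 0.5}
    - {"slide": [-0.3,-0.32,0],"turn": 0,"gripper": 0.5}
    - {"slide": [-0.45,-0.48,0],"turn": 0,"gripper": 0.5}
    - {"slide": [-0.6,-0.64,0],"turn": 0,"gripper": 0.5}
    - {"slide": [-0.75,-0.8,0],"turn": 0,"gripper": 0.5}

```text
time_s: 62.93
tcp_pos: [0.5282, 0.1705, 0.2029]
eef_rot: [-180.0, -0.0, -35.1]
contact_force: [0.2, 0.3, 0.6]
gripper_width: 0.0439
gripper_force: 0.0
```

>>> send_rows:
  moves:
    - {"slide": [-0.15,-0.16,0],"turn": 0,"gripper": 0.5}
    - {"slide": [-0.3,-0.32,0],"turn": 0,"gripper": 0.5}
    - {"slide": [-0.45,-0.48,0],"turn": 0,"gripper": 0.5}
    - {"slide": [-0.6,-0.64,0],"turn": 0,"gripper": 0.5}
    - {"slide": [-0.75,-0.8,0],"turn": 0,"gripper": 0.5}

```text
time_s: 63.35
tcp_pos: [0.505, 0.3336, 0.2027]
eef_rot: [180.0, -0.0, -35.0]
contact_force: [0.4, 0.0, 0.8]
gripper_width: 0.0437
gripper_force: 0.0
```

```bash
python3 -c "
from h import *
T=cap('top','t3.png');S=cap('scene','s3.png');C=np.array([.5522,.0066])
print([np.round(r['location'],4).tolist() for r in optics.look_for('top','mark')+optics.look_for('top','pointer')])
a=cv2.resize(T['img'][158:218,287:347,::-1],(400,400),interpolation=cv2.INTER_CUBIC)
b=cv2.resize(T['img'][172:292,232:352,::-1],(400,400),interpolation=cv2.INTER_CUBIC)
cv2.imwrite('pics/fin.png',np.hstack([a,b]))"
```

```text
[[0.7077, -0.1033, 0.0503], [0.5998, -0.0896, 0.0777], [0.5465, 0.0069, 0.0417], [0.4829, -0.3386, 0.0051]]
```

View pics/fin.png

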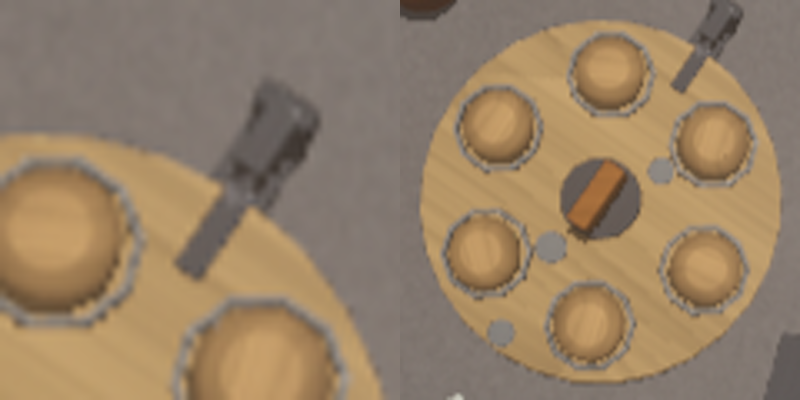

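The pointer runs from crop (190,270) straight to the middle of the finger's outer edge at (292,101). All six feet sit flat in their wells and the arm is clear, so I'm handing the job in.

```bash
python3 -c "
from h import *
print(order.close_job())"
```

```text
the job is handed in; nothing more can be done
None
```

Job handed in at about 63 s, though the system gave no verdict: both test blocks are in the bin, all six feet sit flat in the wells, and by the last picture the pointer lines up with the index finger to within about half a degree.

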